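Assemble the cherry-wood box for judging

TASK

Build up the cherry-wood box on the black rubber mat for judging: first stand the plinth, feet down, centred on the mat and square with it; then seat the case on the plinth, lay the tray inside the case, and close it with the long lid that fits, each part right down on its seat before the next. Set every part down by hand rather than letting it drop, do not knock what is already built, and leave the short lid, sanding block, tape, glue bottle and drill where they are.

Things in the scene. Friction and masses are not known exactly. Their poses are not given: they have to be found in the camera images.
- mat: Thin black rubber mat, fixed to the bench, 180 (x) by 84 (y) by 4 mm thick. Origin: centre of its underside, on the bench at z = 0; x along its length, z up. Either way round is the same.
- plinth: Base of the box, cherry wood, 160 (x) x 64 (y) x 20 mm, no handle: board of that outline 6 to 14 mm above the origin, on four corner feet 6 mm high; on the board a centred locating panel 140 x 44 mm, 14 to 20 mm up. Origin: centre of the underside of the feet; x lengthwise, z up; starts upright. Grasp across the 64 mm width. Half turn same. 0.11 kg.
- case: Open-topped box body, cherry wood, 160 (x) x 64 (y) x 60 mm high, walls 6 mm. Floor 8 to 12 mm above the lower edge; the recess below it fits over the plinth's panel, 4 mm to spare all round. Seated, its lower edge is 14 mm above the plinth's origin, outlines matching. Origin: centre of the lower edge plane; x lengthwise, z up; starts upright. Grasp across 64 mm. Half turn same. 0.17 kg.
- tray: Open cherry-wood tray, 140 (x) x 44 (y) mm, rim 20 mm high, walls and floor 4 mm. Grip: the cross divider at mid-length, 10 mm thick in x, top 32 mm above the origin; pinch it along x, a finger in each 61 x 36 mm compartment. Seats on the case's floor, 12 mm above the case's origin, 4 mm to spare all round. Origin: centre of underside; z up; starts upright. Half turn same. 0.07 kg.
- lid: The long lid, which fits: cherry-wood board 160 (x) x 64 (y) mm, 6 to 16 mm above the origin; below it a locating panel 140 x 44 x 6 mm; on top, centred, a pull 60 mm long (x), 12 mm thick (y), 16 to 44 mm up: pinch it across y. Closed, its origin is 54 mm above the case's, outlines matching, 4 mm play. Origin: centre of the panel's underside; z up; starts upright. Half turn same. 0.12 kg.
- short_lid: The lid of another box, leave alone: like the long lid with the same pull, but only 110 mm long (x), 64 mm wide, 44 mm high. Origin: centre of its underside.
- cork_block: Cork sanding block with grey abrasive below, 110 (x) by 60 by 31 mm high, lying among the parts, leave alone. Origin: centre of its underside.
- tape: Roll of pale paper tape lying flat among the parts, 100 mm across, 24 mm high, leave alone. Origin: centre of its underside.
- glue: Pale plastic glue bottle standing to the left, 56 mm across, 130 mm high, leave alone. Origin: centre of its underside.
- drill: Grey and black cordless drill lying on its side to the right, about 215 x 205 mm and 66 mm high, leave alone. Origin: on the bench below the axis of its motor housing, behind the chuck.
Mind the look-alikes: they are no part of the job. What is shaped like the lid but pink or yellow is not meant.

How it is judged:
By the outcome, as a careful person would: the job done as asked, in the order asked, and still so for the second after the job is handed in, with the robot touching nothing.
It also fails if it takes over 109 s, if anything falls off the work surface, if the arm or the gripper's body presses on something with over 40 N, if the wrist force passes 120 N, or if a joint passes its speed limit or range.

ROBOT

A 6-joint arm with a two-finger parallel gripper is mounted at the origin on the work surface. World frame = base frame: x ahead of the robot, y to its left, z up, the work surface at z = 0. Lengths are in m, angles in degrees, forces in N, time in s.
With the tool pointing down it reaches from about 0.25 to 0.725 m from the base axis. Payload 4 kg.
Tool frame: the origin (TCP) lies between the finger pads; the fingertips stand 22 mm ahead of it and the grasp point (between the pads) lies 3 mm ahead of it; z points along the fingers, y is the line along which they close (so a half turn about z gives the same grasp; the last joint's range is limited). The gripper opens to 85 mm and grips with 20 to 120 N. Pads are 22 mm wide; open, the fingers measure 114 mm over their backs; the gripper's body (76 mm by 85 mm) begins 54 mm behind the grasp point. The pads swing forward as they close: fully open they stand 13 mm farther back than shut.
Start: joints at [-67.552, 13.785, 0.286, 76.501, 0, 90], TCP at [0.191, -0.462, 0.253] pointing down, gripper open.
Joint ranges: [-155.79, 155.79], [-60.16, 107.12], [-62.33, 73.08], [-114, 123.19], [-81.49, 82.49], [-180, 180]. Speed limits (degrees/s): [159.86, 159.86, 180, 180, 180, 180].

INTERFACE

Orientations are given as a 3x3 rotation matrix whose columns are the frame's x, y, z axes.
In Python, from workcell import get_state, capture, job_done gives the robot as it stands.
- The arm moves only by the tool apply_moves, never from a script. Its argument "steps" is a list of rows, each an object of numbers: "dx", "dy", "dz": the shift along the tool's x, y, z in units of 0.08 m (1.0 is 0.08 m); "wx", "wy", "wz": the turn, a rotation vector about the tool's x, y, z in units of pi rad (1.0 is pi rad); "claw": the gripper command: -1 is shut, 1 is fully open, values between are in proportion. In form: [{"dx": .., "dy": .., "dz": .., "wx": .., "wy": .., "wz": .., "claw": ..}, ...]. A call has exactly 8 rows; each row is the pose to reach, as a shift and turn from the pose commanded when the call began, along the tool's axes at that moment, turning the shorter way round; what a row does not reach only later rows make up. A row lasts 1/8 s, in which the tool goes at most 62.5 mm and 10.7 degrees, less where a joint would pass 70% of its speed; a pose out of reach is approached as far as the arm can. A call with a number of a shift or a turn outside -1 to 1 is refused whole. A call with a gripper value outside its range is refused whole. The fingers move at their own pace and stop on an object; "newtons" is the grip in N (left out, the last holds). Time passes only in rows, so rows that repeat a pose let the fingers close, or fill a call up. It gives the time, the measured TCP pose, the force, the opening and the grip force at its end, in the units of the state.
- get_state(): the state, without advancing time (a new reading comes with each control period).
- capture(name): name is "scene" or "top"; returns a dict with "frame" (400x640x3 uint8, red, green, blue), "z_map" (400x640 float32, m along the optical axis (not along the pixel's ray), 0 where there is no reading), "fx", "fy", "cx", "cy" (pixels), "world_to_cam" (4x4, takes a point from world to camera coordinates). Camera axes: x right, y up, looking along -z (the intrinsics and any distortion apply to the point x, -y, -z); pixel columns grow to the right and rows downward; lengths in m; the calibration is good to about 2 mm. A picture is of the moment at which its call begins.
- job_done(): hands the job in; it is judged then, once.
The state is a dict: "t": time; "qpos": joint angles; "qvel": joint speeds; "joint_efforts": joint torques, N m; "tcp_pos": TCP position; "eef_rot": TCP orientation; "force": force on the tool from outside, world axes, zero at the start; "torque": the same for the moment, N m; "opening": finger opening in m; "finger_force": force on a finger pad.
Only numpy, scipy, OpenCV 4.12 (cv2) and the standard library are available. Lean on these libraries where they do the work, as an engineer would, in place of code of your own. Each camera call takes 0.05 s, during which the arm holds its last target. There are 200 camera calls.

## Working session

There is one attempt and no reset: what is moved stays moved. The work goes in short steps, Python scripts to look and compute and a tool call to move; the robot and the scene stay as the last step left them, time stands still between calls to the robot, and variables do not carry over. Pictures are saved under pics/ and viewed, at most 14 in all, crops included, and the job is handed in when it is done.

Besides the shell and the picture viewer there is one more tool, called after ">>>" as a command line: name --argument value ..., lists and objects as JSON in quotes. apply_moves: Moves the arm, as the interface text tells. Its arguments: {"type":"object","properties":{"steps":{"type":"array","items":{"type":"object","properties":{"dx":{"type":"number","minimum":-1,"maximum":1},"dy":{"type":"number","minimum":-1,"maximum":1},"dz":{"type":"number","minimum":-1,"maximum":1},"wx":{"type":"number","minimum":-1,"maximum":1},"wy":{"type":"number","minimum":-1,"maximum":1},"wz":{"type":"number","minimum":-1,"maximum":1},"claw":{"type":"number"}}}},"newtons":{"type":"number"}},"required":["steps"]}

```bash
mkdir -p pics; cat > h.py <<'E'
import numpy as np, cv2, pickle
from workcell import get_state, capture, job_done
def pts(c):
    z=c["z_map"]; h,w=z.shape
    u,v=np.meshgrid(np.arange(w),np.arange(h))
    P=np.stack([(u-c["cx"])/c["fx"]*z,-(v-c["cy"])/c["fy"]*z,-z],-1)
    T=np.linalg.inv(c["world_to_cam"])
    return P@T[:3,:3].T+T[:3,3]
def ray(c,u,v,zp):
    T=np.linalg.inv(c["world_to_cam"]); d=T[:3,:3]@np.array([(u-c["cx"])/c["fx"],-(v-c["cy"])/c["fy"],-1.]); o=T[:3,3]
    return o+d*(zp-o[2])/d[2]
E
python3 - <<'E'
from h import *
for n in("scene","top"):
    c=capture(n); pickle.dump(c,open(n+".pkl","wb"))
    cv2.imwrite(f"pics/{n}0.png",c["frame"][:,:,::-1]); print(n,c["fx"],c["fy"],c["cx"],c["cy"],c["world_to_cam"].round(3).tolist(),(c["z_map"]==0).mean(), [k for k in c])
s=get_state();print(s)
E
```

```text
scene 416.36812167028125 416.36812167028125 316.6847347841571 199.41802041651957 [[0.584, 0.812, 0.018, -0.276], [-0.55, 0.378, 0.745, 0.229], [0.598, -0.445, 0.667, -1.408], [0.0, 0.0, 0.0, 1.0]] 0.00412890625 ['frame', 'z_map', 'fx', 'fy', 'cx', 'cy', 'world_to_cam']
top 432.9030189929382 432.9030189929382 320.64886270231614 199.70123391899153 [[0.01, -1.0, 0.001, -0.012], [0.994, 0.01, 0.109, -0.476], [-0.109, -0.0, 0.994, -1.163], [0.0, 0.0, 0.0, 1.0]] 0.00402734375 ['frame', 'z_map', 'fx', 'fy', 'cx', 'cy', 'world_to_cam']
{'t': 0.1, 'qpos': array([-6.75502702e+01,  1.38283405e+01,  2.19184199e-01,  7.64990983e+01,
       -4.00460419e-04,  9.00002726e+01]), 'qvel': array([-0.00882258, -0.13364577,  0.18418869, -0.02549639, -0.13095859,
        0.10688526]), 'joint_efforts': array([-2.27932705e-04, -3.73136330e+01,  2.53010756e+01,  1.08291980e-02,
       -8.47839431e-06, -1.78650321e-06]), 'tcp_pos': array([ 0.19073407, -0.46162306,  0.25248293]), 'eef_rot': array([[ 9.24216747e-01,  3.81867613e-01, -7.27969366e-04],
       [ 3.81868307e-01, -9.24215103e-01,  1.74354129e-03],
       [-6.99832911e-06, -1.88939849e-03, -9.99998215e-01]]), 'force': array([ 0.18905117, -0.07984896,  0.04832401]), 'torque': array([-0.0487335 , -0.01766491, -0.02238318]), 'finger_force': 0.0, 'opening': 0.08533453102881913}
```

View pics/scene0.png

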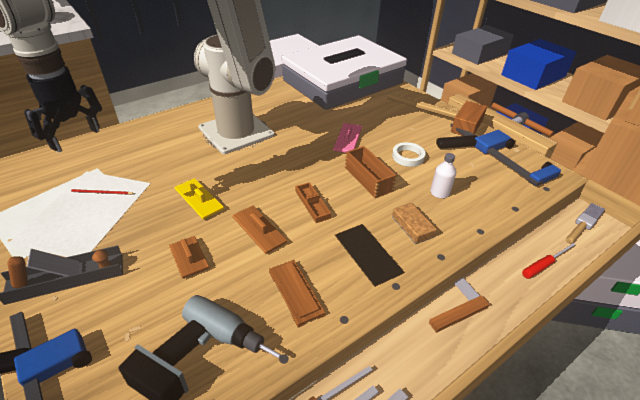

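View pics/top0.png

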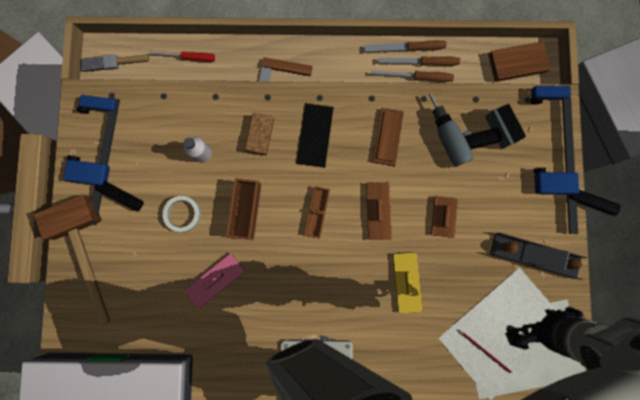

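Scene: mat at (369,254), plinth (297,291), case (370,172), tray (313,201). Top view: mat (315,135), plinth (387,135), case (243,208), tray (316,211). The lid-shaped things are at top (377,210), (443,215), yellow (407,282) and pink (215,280). The cherry one at (377,210) is longer and the one at (443,215) shorter, so (377,210) should be the long lid. I'll measure and confirm it in a crop.

```bash
cat >> h.py <<'E'
BOX={"plinth":(365,100,412,172),"case":(222,172,266,245),"tray":(300,180,334,244),"lid":(358,176,400,244),"short":(425,188,462,242),"mat":(290,98,338,172)}
SC={"plinth":(262,255,330,330),"case":(340,142,402,202),"tray":(290,178,336,226),"lid":(228,198,292,258),"short":(162,230,218,282),"mat":(328,218,410,292)}
def blob(c,b,kind):
    f=c["frame"].astype(int); x0,y0,x1,y1=b
    hsv=cv2.cvtColor(c["frame"],cv2.COLOR_RGB2HSV)
    if kind=="mat": m=(hsv[...,2]<60)
    else: m=(f[...,0]-f[...,2]>0)&(f[...,1]<0.62*f[...,0])
    k=np.zeros_like(m);k[y0:y1,x0:x1]=1
    m=(m&k).astype(np.uint8)
    n,l,s,_=cv2.connectedComponentsWithStats(m)
    return l==1+np.argmax(s[1:,4])
E
python3 - <<'E'
from h import *
T=pickle.load(open("top.pkl","rb"));S=pickle.load(open("scene.pkl","rb"))
def rect(p):
    (cx,cy),(w,h),a=cv2.minAreaRect((p[:,:2]*1000).astype(np.float32))
    if w<h: w,h,a=h,w,a+90
    return np.round([cx,cy,w,h,(a+90)%180-90],1)
for n in BOX:
    for nm,c,B in(("top",T,BOX),("scn",S,SC)):
        m=blob(c,B[n],n); P=pts(c)
        zz=P[...,2][m]*1000
        hist=np.histogram(zz,np.arange(-6,90,4))
        print(n,nm,m.sum(),"z peaks",[(int(hist[1][i]+2),int(hist[0][i])) for i in np.argsort(-hist[0])[:5]],"max",np.percentile(zz,99).round(1),"rect",rect(P[m]))
im=np.hstack([cv2.resize(T["frame"][165:265,350:470],None,fx=4,fy=4,interpolation=cv2.INTER_CUBIC),cv2.resize(S["frame"][195:295,160:260],None,fx=4,fy=4)[:, :320]])
cv2.imwrite("pics/crop1.png",im[:,:,::-1])
E
```

```text
plinth top 492 z peaks [(20, 190), (16, 150), (12, 94), (24, 48), (8, 8)] max 24.2 rect [ 530.5 -137.9  442.7   89.8  -23.9]
plinth scn 1711 z peaks [(20, 916), (16, 410), (12, 235), (24, 116), (8, 18)] max 23.5 rect [ 870.  -299.   632.4  104.6  -26.9]
case top 703 z peaks [(12, 248), (8, 85), (60, 74), (16, 67), (56, 52)] max 63.3 rect [436.2 107.8 248.6 152.9  83.6]
case scn 1273 z peaks [(60, 194), (16, 169), (56, 91), (20, 87), (12, 85)] max 63.0 rect [ 741.5  -58.1 1147.   157.4  -40.2]
tray top 281 z peaks [(4, 153), (0, 60), (8, 35), (32, 12), (28, 7)] max 32.0 rect [443.5   3.9 133.5  37.5 -11.8]
tray scn 567 z peaks [(4, 155), (20, 131), (16, 73), (8, 68), (12, 60)] max 33.9 rect [ 769.5 -204.3  911.6   88.2  -32.9]
lid top 574 z peaks [(16, 321), (12, 106), (20, 85), (44, 31), (40, 11)] max 47.1 rect [438.8 -98.6 209.6 154.1 -81. ]
lid scn 1035 z peaks [(16, 713), (20, 121), (44, 62), (12, 48), (40, 26)] max 46.5 rect [ 761.1 -285.1  831.8  116.4  -21. ]
short top 424 z peaks [(16, 222), (12, 79), (20, 54), (44, 27), (40, 13)] max 46.6 rect [ 434.  -348.   102.5   59.1   -6.2]
short scn 718 z peaks [(16, 509), (44, 80), (20, 50), (12, 41), (40, 15)] max 45.6 rect [ 757.7 -397.8  760.6   64.6   -8.9]
mat top 1745 z peaks [(4, 1046), (0, 418), (8, 250), (-4, 20), (12, 5)] max 9.3 rect [551.7  22.2 405.   90.2  -4.4]
mat scn 1844 z peaks [(4, 1491), (8, 280), (0, 63), (-4, 0), (12, 0)] max 7.9 rect [ 888.1 -175.2  773.   162.2  -40.7]
```

View pics/crop1.png

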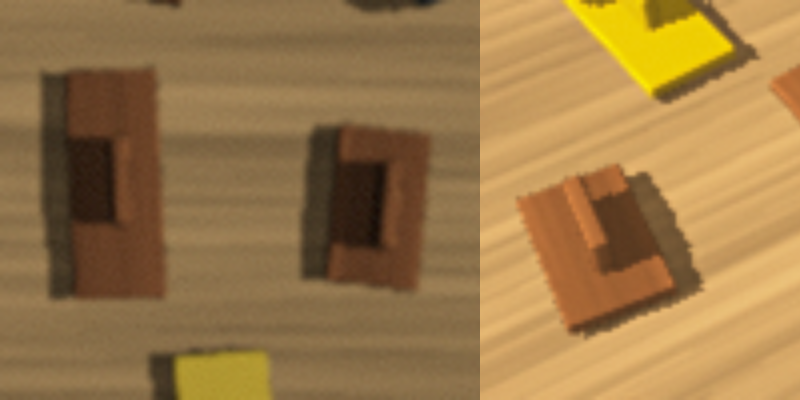

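Crop: the left cherry lid (crop 115,185; top 377,210) measures about 57 px long, roughly 155 mm. The right one (crop 375,205) is about 40 px, roughly 110 mm, so it is the short lid. The left one is the long lid. Next is the precise fit in both views.

```bash
cat >> h.py <<'E'
TOPZ={"plinth":.014,"case":.060,"tray":.020,"lid":.016,"short":.016,"mat":.004}
def fit(c,b,kind,zt,lo,hi,zoff=0):
    P=pts(c); Z=P[...,2]-zoff; x0,y0,x1,y1=b
    k=np.zeros(Z.shape,bool);k[y0:y1,x0:x1]=1
    m=blob(c,b,kind) if kind=="mat" else k&(Z>lo)&(Z<hi)&(c["z_map"]>0)
    n,l,s,_=cv2.connectedComponentsWithStats(cv2.morphologyEx(m.astype(np.uint8),cv2.MORPH_CLOSE,np.ones((3,3))))
    m=(l==1+np.argmax(s[1:,4]))
    q=np.stack(np.nonzero(m)[::-1],1)
    hull=cv2.convexHull(q.astype(np.int32)); f=np.zeros(Z.shape,np.uint8); cv2.fillConvexPoly(f,hull,1)
    vv,uu=np.nonzero(f); zm=np.median(P[...,2][m&(abs(Z-zt)<.006)]) if (m&(abs(Z-zt)<.006)).any() else np.nan
    W=np.array([ray(c,u,v,zt+zoff)[:2] for u,v in zip(uu,vv)])*1000
    C=np.cov(W.T); w,V=np.linalg.eigh(C); a=np.degrees(np.arctan2(V[1,1],V[0,1])); 
    (cx,cy),(ww,hh),ra=cv2.minAreaRect(W.astype(np.float32))
    if ww<hh: ww,hh,ra=hh,ww,ra+90
    r=lambda t:(t+0)%180
    return dict(mean=W.mean(0).round(1),L=np.sqrt(12*w[::-1]).round(1),a=round(r(a),1),rc=np.round([cx,cy,ww,hh,r(ra)],1),zm=round(zm*1000,1))
LIM={"plinth":(.009,.03),"case":(.048,.07),"tray":(.012,.04),"lid":(.009,.025),"short":(.009,.025),"mat":(0,1)}
E
python3 - <<'E'
from h import *
T=pickle.load(open("top.pkl","rb"));S=pickle.load(open("scene.pkl","rb"))
for n in BOX:
    for nm,c,B in(("top",T,BOX),("scn",S,SC)): print(n,nm,fit(c,B[n],n,TOPZ[n],*LIM[n]))
    P=pts(T)
for c in (T,S): print(np.linalg.inv(c["world_to_cam"])[:3,3])
for n in("plinth","tray","lid","case"):
    for c,B in((T,BOX),(S,SC)):
        x0,y0,x1,y1=B[n]; Z=pts(c)[y0:y1,x0:x1]*1000; z=Z[...,2]; m=(z>{"plinth":17,"tray":27,"lid":38,"case":50}[n])&(z<70); print(n,"upper",m.sum(),np.median(z[m]).round(1),[x.round(1) for x in cv2.minAreaRect(Z[m][:,:2].astype(np.float32))[0:1][0:1]] if 0 else Z[m].mean(0).round(1))
E
```

```text
plinth top {'mean': array([ 660.2, -194.9]), 'L': array([161.1,  66.4]), 'a': np.float64(170.7), 'rc': array([ 660.7, -194.8,  162.1,   66.8,  170.9]), 'zm': np.float64(16.0)}
plinth scn {'mean': array([ 668.1, -196.6]), 'L': array([163.4,  66.4]), 'a': np.float64(170.8), 'rc': array([ 663.3, -195.5,  164.8,   66.8,  170.9]), 'zm': np.float64(15.5)}
case top {'mean': array([447.1, 201.6]), 'L': array([161. ,  68.5]), 'a': np.float64(173.7), 'rc': array([447.9, 201.5, 161.8,  68.7, 173.8]), 'zm': np.float64(59.0)}
case scn {'mean': array([457.5, 197.6]), 'L': array([173.1,  75.8]), 'a': np.float64(172.4), 'rc': array([454.4, 198.1, 177.9,  77.6, 173.5]), 'zm': np.float64(59.7)}
tray top {'mean': array([443.5,   3.6]), 'L': array([141.3,  46.4]), 'a': np.float64(169.0), 'rc': array([443.9,   3.6, 141.9,  46.4, 169.2]), 'zm': np.float64(19.0)}
tray scn {'mean': array([450.7,   1.3]), 'L': array([149.1,  50.6]), 'a': np.float64(168.5), 'rc': array([448. ,   2. , 152.2,  51.6, 168.4]), 'zm': np.float64(19.5)}
lid top {'mean': array([ 448.8, -166.5]), 'L': array([159.7,  66.5]), 'a': np.fl
[... 648 characters left out ...]
]), 'L': array([177.2,  84.8]), 'a': np.float64(172.1), 'rc': array([664.8,  13.4, 178.5,  85.6, 172.5]), 'zm': np.float64(3.6)}
mat scn {'mean': array([672.1,  12.5]), 'L': array([178.5,  82.7]), 'a': np.float64(172.9), 'rc': array([666.8,  13.9, 179.7,  83. , 172.7]), 'zm': np.float64(4.6)}
[ 0.34631302 -0.00719429  1.20841207]
[ 1.1284006  -0.48866046  0.7732942 ]
plinth upper 706 20.0 [ 660.1 -195.2   20.2]
plinth upper 1103 20.3 [ 666.3 -195.7   20.3]
tray upper 48 31.2 [443.8   2.4  30.9]
tray upper 52 31.7 [446.3   3.   31.4]
lid upper 93 43.0 [ 449.1 -166.6   43.2]
lid upper 98 43.5 [ 453.1 -167.6   43.2]
case upper 438 58.8 [448.2 202.8  58.5]
case upper 495 58.3 [453.5 201.1  57.5]
```

Heights agree with the text: plinth 14/20, rim 60, divider 32, pull 44, mat 4 mm. Sizes also match the text. The top view is the sharper one, and the oblique view sits 2-4 mm off in x because it includes side faces. Plinth at (660.4, -194.9), yaw -9.2°; mat at (664.4, 13.3), yaw -7.5°. First I turn the tool and travel to the plinth.

>>> apply_moves --steps '[{"wz":0.04,"claw":1},{"wz":0.08,"claw":1},{"wz":0.12,"claw":1},{"wz":0.15,"claw":1},{"wz":0.176,"claw":1},{"wz":0.176,"claw":1},{"wz":0.176,"claw":1},{"wz":0.176,"claw":1}]' --newtons 40

```text
$.steps[0]: bad value
```

>>> apply_moves --steps '[{"dx":0.11,"dy":-0.09,"dz":0.02,"claw":1},{"dx":0.22,"dy":-0.18,"dz":0.05,"claw":1},{"dx":0.33,"dy":-0.26,"dz":0.07,"claw":1},{"dx":0.44,"dy":-0.35,"dz":0.1,"claw":1},{"dx":0.55,"dy":-0.44,"dz":0.12,"claw":1},{"dx":0.66,"dy":-0.53,"dz":0.15,"claw":1},{"dx":0.77,"dy":-0.61,"dz":0.17,"claw":1},{"dx":0.88,"dy":-0.7,"dz":0.2,"claw":1}]'

```text
$.steps[0]: bad value
```

>>> apply_moves --steps '[{"dx":0.11,"dy":-0.09,"dz":0.02,"claw":1},{"dx":0.22,"dy":-0.18,"dz":0.05,"claw":1},{"dx":0.33,"dy":-0.26,"dz":0.07,"claw":1},{"dx":0.44,"dy":-0.35,"dz":0.1,"claw":1},{"dx":0.55,"dy":-0.44,"dz":0.12,"claw":1},{"dx":0.66,"dy":-0.53,"dz":0.15,"claw":1},{"dx":0.77,"dy":-0.61,"dz":0.17,"claw":1},{"dx":0.88,"dy":-0.7,"dz":0.2,"claw":1}]'

```text
$.steps[0]: bad value
```

>>> apply_moves --steps '[{"dx":0,"dy":0,"dz":0,"wx":0,"wy":0,"wz":0.04,"claw":1},{"dx":0,"dy":0,"dz":0,"wx":0,"wy":0,"wz":0.08,"claw":1},{"dx":0,"dy":0,"dz":0,"wx":0,"wy":0,"wz":0.12,"claw":1},{"dx":0,"dy":0,"dz":0,"wx":0,"wy":0,"wz":0.15,"claw":1},{"dx":0,"dy":0,"dz":0,"wx":0,"wy":0,"wz":0.176,"claw":1},{"dx":0,"dy":0,"dz":0,"wx":0,"wy":0,"wz":0.176,"claw":1},{"dx":0,"dy":0,"dz":0,"wx":0,"wy":0,"wz":0.176,"claw":1},{"dx":0,"dy":0,"dz":0,"wx":0,"wy":0,"wz":0.176,"claw":1}]' --newtons 40

```text
t: 1.1
tcp_pos: [0.1909, -0.4621, 0.2532]
eef_rot: [[0.987, -0.16, -0.0], [-0.16, -0.987, 0.0], [-0.0, -0.0, -1.0]]
force: [-0.1, 0.3, -0.2]
opening: 0.0856
finger_force: 0.0
```

Works with all keys present. Now I travel.

>>> apply_moves --steps '[{"dx":0.11,"dy":-0.09,"dz":0.02,"wx":0,"wy":0,"wz":0,"claw":1},{"dx":0.22,"dy":-0.18,"dz":0.05,"wx":0,"wy":0,"wz":0,"claw":1},{"dx":0.33,"dy":-0.26,"dz":0.07,"wx":0,"wy":0,"wz":0,"claw":1},{"dx":0.44,"dy":-0.35,"dz":0.1,"wx":0,"wy":0,"wz":0,"claw":1},{"dx":0.55,"dy":-0.44,"dz":0.12,"wx":0,"wy":0,"wz":0,"claw":1},{"dx":0.66,"dy":-0.53,"dz":0.15,"wx":0,"wy":0,"wz":0,"claw":1},{"dx":0.77,"dy":-0.61,"dz":0.17,"wx":0,"wy":0,"wz":0,"claw":1},{"dx":0.88,"dy":-0.7,"dz":0.2,"wx":0,"wy":0,"wz":0,"claw":1}]'

```text
t: 2.1
tcp_pos: [0.2701, -0.4179, 0.2372]
eef_rot: [[0.987, -0.16, 0.0], [-0.16, -0.987, -0.0], [0.0, 0.0, -1.0]]
force: [0.4, 0.6, -0.6]
opening: 0.0855
finger_force: 0.0
```

>>> apply_moves --steps '[{"dx":0.11,"dy":-0.09,"dz":0.02,"wx":0,"wy":0,"wz":0,"claw":1},{"dx":0.22,"dy":-0.18,"dz":0.05,"wx":0,"wy":0,"wz":0,"claw":1},{"dx":0.33,"dy":-0.26,"dz":0.07,"wx":0,"wy":0,"wz":0,"claw":1},{"dx":0.44,"dy":-0.35,"dz":0.1,"wx":0,"wy":0,"wz":0,"claw":1},{"dx":0.55,"dy":-0.44,"dz":0.12,"wx":0,"wy":0,"wz":0,"claw":1},{"dx":0.66,"dy":-0.53,"dz":0.15,"wx":0,"wy":0,"wz":0,"claw":1},{"dx":0.77,"dy":-0.61,"dz":0.17,"wx":0,"wy":0,"wz":0,"claw":1},{"dx":0.88,"dy":-0.7,"dz":0.2,"wx":0,"wy":0,"wz":0,"claw":1}]'

```text
t: 3.1
tcp_pos: [0.3485, -0.3739, 0.2212]
eef_rot: [[0.987, -0.161, 0.0], [-0.161, -0.987, -0.0], [0.0, 0.0, -1.0]]
force: [-0.6, -0.2, 0.7]
opening: 0.0851
finger_force: 0.0
```

>>> apply_moves --steps '[{"dx":0.11,"dy":-0.09,"dz":0.02,"wx":0,"wy":0,"wz":0,"claw":1},{"dx":0.22,"dy":-0.18,"dz":0.05,"wx":0,"wy":0,"wz":0,"claw":1},{"dx":0.33,"dy":-0.26,"dz":0.07,"wx":0,"wy":0,"wz":0,"claw":1},{"dx":0.44,"dy":-0.35,"dz":0.1,"wx":0,"wy":0,"wz":0,"claw":1},{"dx":0.55,"dy":-0.44,"dz":0.12,"wx":0,"wy":0,"wz":0,"claw":1},{"dx":0.66,"dy":-0.53,"dz":0.15,"wx":0,"wy":0,"wz":0,"claw":1},{"dx":0.77,"dy":-0.61,"dz":0.17,"wx":0,"wy":0,"wz":0,"claw":1},{"dx":0.88,"dy":-0.7,"dz":0.2,"wx":0,"wy":0,"wz":0,"claw":1}]'

```text
t: 4.1
tcp_pos: [0.427, -0.3299, 0.2052]
eef_rot: [[0.987, -0.161, 0.0], [-0.161, -0.987, -0.0], [0.0, 0.0, -1.0]]
force: [-0.4, 0.5, -0.1]
opening: 0.0851
finger_force: 0.0
```

>>> apply_moves --steps '[{"dx":0.11,"dy":-0.09,"dz":0.02,"wx":0,"wy":0,"wz":0,"claw":1},{"dx":0.22,"dy":-0.18,"dz":0.05,"wx":0,"wy":0,"wz":0,"claw":1},{"dx":0.33,"dy":-0.26,"dz":0.07,"wx":0,"wy":0,"wz":0,"claw":1},{"dx":0.44,"dy":-0.35,"dz":0.1,"wx":0,"wy":0,"wz":0,"claw":1},{"dx":0.55,"dy":-0.44,"dz":0.12,"wx":0,"wy":0,"wz":0,"claw":1},{"dx":0.66,"dy":-0.53,"dz":0.15,"wx":0,"wy":0,"wz":0,"claw":1},{"dx":0.77,"dy":-0.61,"dz":0.17,"wx":0,"wy":0,"wz":0,"claw":1},{"dx":0.88,"dy":-0.7,"dz":0.2,"wx":0,"wy":0,"wz":0,"claw":1}]'

```text
t: 5.1
tcp_pos: [0.5055, -0.2859, 0.1892]
eef_rot: [[0.987, -0.161, 0.0], [-0.161, -0.987, -0.0], [0.0, 0.0, -1.0]]
force: [-0.2, -0.5, -0.9]
opening: 0.0853
finger_force: 0.0
```

>>> apply_moves --steps '[{"dx":0.11,"dy":-0.09,"dz":0.02,"wx":0,"wy":0,"wz":0,"claw":1},{"dx":0.22,"dy":-0.18,"dz":0.05,"wx":0,"wy":0,"wz":0,"claw":1},{"dx":0.33,"dy":-0.26,"dz":0.07,"wx":0,"wy":0,"wz":0,"claw":1},{"dx":0.44,"dy":-0.35,"dz":0.1,"wx":0,"wy":0,"wz":0,"claw":1},{"dx":0.55,"dy":-0.44,"dz":0.12,"wx":0,"wy":0,"wz":0,"claw":1},{"dx":0.66,"dy":-0.53,"dz":0.15,"wx":0,"wy":0,"wz":0,"claw":1},{"dx":0.77,"dy":-0.61,"dz":0.17,"wx":0,"wy":0,"wz":0,"claw":1},{"dx":0.88,"dy":-0.7,"dz":0.2,"wx":0,"wy":0,"wz":0,"claw":1}]'

```text
t: 6.1
tcp_pos: [0.584, -0.2419, 0.1732]
eef_rot: [[0.987, -0.161, 0.0], [-0.161, -0.987, -0.0], [0.0, 0.0, -1.0]]
force: [0.6, 0.3, -0.5]
opening: 0.0852
finger_force: 0.0
```

>>> apply_moves --steps '[{"dx":0.11,"dy":-0.09,"dz":0.02,"wx":0,"wy":0,"wz":0,"claw":1},{"dx":0.22,"dy":-0.18,"dz":0.05,"wx":0,"wy":0,"wz":0,"claw":1},{"dx":0.33,"dy":-0.28,"dz":0.07,"wx":0,"wy":0,"wz":0,"claw":1},{"dx":0.44,"dy":-0.37,"dz":0.1,"wx":0,"wy":0,"wz":0,"claw":1},{"dx":0.55,"dy":-0.46,"dz":0.12,"wx":0,"wy":0,"wz":0,"claw":1},{"dx":0.66,"dy":-0.55,"dz":0.15,"wx":0,"wy":0,"wz":0,"claw":1},{"dx":0.77,"dy":-0.64,"dz":0.17,"wx":0,"wy":0,"wz":0,"claw":1},{"dx":0.86,"dy":-0.73,"dz":0.2,"wx":0,"wy":0,"wz":0,"claw":1}]'

```text
t: 7.1
tcp_pos: [0.6613, -0.1952, 0.1572]
eef_rot: [[0.987, -0.16, 0.0], [-0.16, -0.987, -0.0], [0.0, -0.0, -1.0]]
force: [-0.0, -0.4, 0.5]
opening: 0.0854
finger_force: 0.0
```

```bash
cat >> h.py <<'E'
def plan(x,y,z,a,zunit=True):
    s=get_state(); R=s["eef_rot"]; p=s["tcp_pos"]
    cur=np.degrees(np.arctan2(R[1,0],R[0,0])); d=(a-cur+180)%360-180
    sh=R.T@(np.array([x,y,z])/1000-p)/.08
    A=np.radians(a); Rn=np.array([[np.cos(A),np.sin(A),0],[np.sin(A),-np.cos(A),0],[0,0,-1.]])
    print("t",s["t"],"tcp",(p*1000).round(1),"ang",round(cur,2),"shift",sh.round(3),"after-turn",(Rn.T@(np.array([x,y,z])/1000-p)/.08).round(3),"wz",round(-d/180,4),"q6",s["qpos"][5].round(1),"F",s["force"].round(1),"op",round(s["opening"]*1000,1),"ff",round(s["finger_force"],1))
E
python3 -c "
from h import *
plan(660.4,-194.9,26,-9.2)"
```

```text
t 7.1 tcp [ 661.3 -195.2  157.2] ang -9.23 shift [-0.012 -0.002  1.64 ] after-turn [-0.011 -0.002  1.64 ] wz -0.0002 q6 172.8 F [-0.  -0.4  0.5] op 85.4 ff 0.0
```

q6 is at 172.8°, and the mat pose would need about 188.6°. So I turn the tool half round, which gives the same grasp, while descending.

>>> apply_moves --steps '[{"dx":0,"dy":0,"dz":0.03,"wx":0,"wy":0,"wz":-0.05,"claw":1},{"dx":0,"dy":0,"dz":0.06,"wx":0,"wy":0,"wz":-0.1,"claw":1},{"dx":0,"dy":0,"dz":0.09,"wx":0,"wy":0,"wz":-0.15,"claw":1},{"dx":0,"dy":0,"dz":0.12,"wx":0,"wy":0,"wz":-0.2,"claw":1},{"dx":0,"dy":0,"dz":0.15,"wx":0,"wy":0,"wz":-0.25,"claw":1},{"dx":0,"dy":0,"dz":0.18,"wx":0,"wy":0,"wz":-0.3,"claw":1},{"dx":0,"dy":0,"dz":0.21,"wx":0,"wy":0,"wz":-0.35,"claw":1},{"dx":0,"dy":0,"dz":0.25,"wx":0,"wy":0,"wz":-0.4,"claw":1}]'

```text
t: 8.1
tcp_pos: [0.6608, -0.1954, 0.1372]
eef_rot: [[0.453, 0.891, 0.0], [0.891, -0.453, -0.0], [-0.0, 0.0, -1.0]]
force: [-0.7, 0.3, -0.6]
opening: 0.0857
finger_force: 0.0
```

>>> apply_moves --steps '[{"dx":0,"dy":0,"dz":0.03,"wx":0,"wy":0,"wz":-0.05,"claw":1},{"dx":0,"dy":0,"dz":0.06,"wx":0,"wy":0,"wz":-0.1,"claw":1},{"dx":0,"dy":0,"dz":0.09,"wx":0,"wy":0,"wz":-0.15,"claw":1},{"dx":0,"dy":0,"dz":0.12,"wx":0,"wy":0,"wz":-0.2,"claw":1},{"dx":0,"dy":0,"dz":0.15,"wx":0,"wy":0,"wz":-0.25,"claw":1},{"dx":0,"dy":0,"dz":0.18,"wx":0,"wy":0,"wz":-0.3,"claw":1},{"dx":0,"dy":0,"dz":0.21,"wx":0,"wy":0,"wz":-0.35,"claw":1},{"dx":0,"dy":0,"dz":0.25,"wx":0,"wy":0,"wz":-0.4,"claw":1}]'

```text
t: 9.1
tcp_pos: [0.6609, -0.1954, 0.1172]
eef_rot: [[-0.708, 0.706, 0.0], [0.706, 0.708, 0.0], [-0.0, 0.0, -1.0]]
force: [0.2, -0.1, 0.2]
opening: 0.0857
finger_force: 0.0
```

>>> apply_moves --steps '[{"dx":0,"dy":0,"dz":0.03,"wx":0,"wy":0,"wz":-0.05,"claw":1},{"dx":0,"dy":0,"dz":0.06,"wx":0,"wy":0,"wz":-0.1,"claw":1},{"dx":0,"dy":0,"dz":0.09,"wx":0,"wy":0,"wz":-0.15,"claw":1},{"dx":0,"dy":0,"dz":0.12,"wx":0,"wy":0,"wz":-0.2,"claw":1},{"dx":0,"dy":0,"dz":0.15,"wx":0,"wy":0,"wz":-0.2,"claw":1},{"dx":0,"dy":0,"dz":0.18,"wx":0,"wy":0,"wz":-0.2,"claw":1},{"dx":0,"dy":0,"dz":0.21,"wx":0,"wy":0,"wz":-0.2,"claw":1},{"dx":0,"dy":0,"dz":0.25,"wx":0,"wy":0,"wz":-0.2,"claw":1}]'

```text
t: 10.1
tcp_pos: [0.6606, -0.1956, 0.0972]
eef_rot: [[-0.987, 0.161, 0.0], [0.161, 0.987, -0.0], [-0.0, -0.0, -1.0]]
force: [-0.2, 0.7, 0.7]
opening: 0.085
finger_force: 0.0
```

```bash
python3 -c "
from h import *
plan(660.4,-194.9,26,170.8)"
```

```text
t 10.1 tcp [ 660.6 -195.6   97.2] ang 170.73 shift [0.005 0.009 0.89 ] after-turn [0.004 0.009 0.89 ] wz -0.0004 q6 -7.2 F [-0.2  0.7  0.7] op 85.0 ff 0.0
```

>>> apply_moves --steps '[{"dx":0,"dy":0,"dz":0.1,"wx":0,"wy":0,"wz":0,"claw":1},{"dx":0,"dy":0,"dz":0.2,"wx":0,"wy":0,"wz":0,"claw":1},{"dx":0,"dy":0,"dz":0.3,"wx":0,"wy":0,"wz":0,"claw":1},{"dx":0,"dy":0,"dz":0.4,"wx":0,"wy":0,"wz":0,"claw":1},{"dx":0,"dy":0,"dz":0.5,"wx":0,"wy":0,"wz":0,"claw":1},{"dx":0,"dy":0,"dz":0.6,"wx":0,"wy":0,"wz":0,"claw":1},{"dx":0,"dy":0,"dz":0.7,"wx":0,"wy":0,"wz":0,"claw":1},{"dx":0,"dy":0.01,"dz":0.8,"wx":0,"wy":0,"wz":0,"claw":1}]'

```text
t: 11.1
tcp_pos: [0.6607, -0.1949, 0.0328]
eef_rot: [[-0.987, 0.161, 0.0], [0.161, 0.987, -0.0], [-0.0, -0.0, -1.0]]
force: [0.0, 0.4, -0.3]
opening: 0.0856
finger_force: 0.0
```

```bash
python3 - <<'E'
from h import *
plan(660.4,-194.9,26,170.8)
c=capture("scene"); im=cv2.resize(c["frame"][190:350,190:400],None,fx=3.75,fy=3.75,interpolation=cv2.INTER_CUBIC)
cv2.imwrite("pics/g1.png",im[:,:,::-1])
E
```

```text
t 11.1 tcp [ 660.7 -194.9   32.8] ang 170.76 shift [ 0.004 -0.001  0.085] after-turn [ 0.004 -0.001  0.085] wz -0.0002 q6 -7.2 F [ 0.   0.4 -0.3] op 85.6 ff 0.0
```

View pics/g1.png

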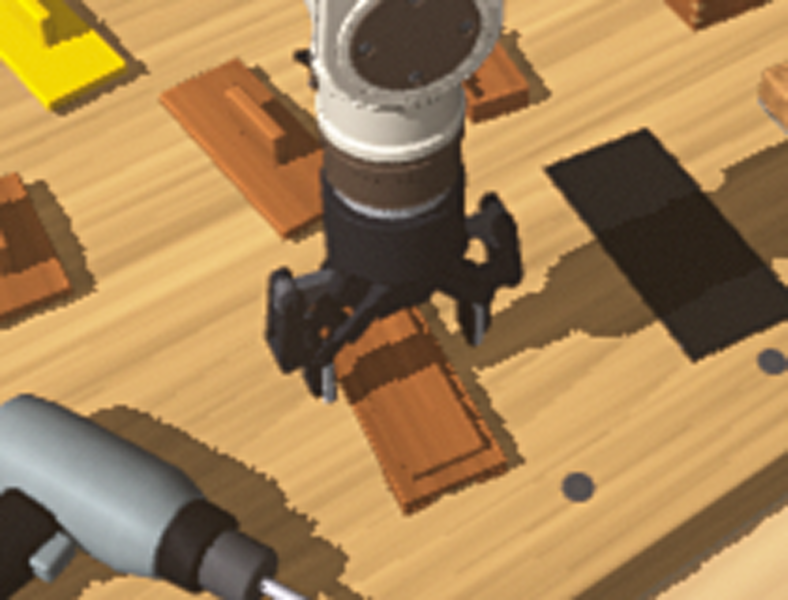

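The gripper straddles the plinth. The fingertips show at crop (328,400) and (478,345), both outside the plinth edges. Next I get the tip height from depth.

```bash
python3 - <<'E'
from h import *
c=capture("scene");P=pts(c)*1000
s=get_state();L=(P-s["tcp_pos"]*1000)@s["eef_rot"]
for u0,v0 in((277,297),(317,282)):
    for v in range(v0-8,v0+4): print(u0,v,[(L[v,u].round(0).astype(int).tolist()) for u in(u0-1,u0,u0+1)])
E
```

```text
277 289 [[-13, -48, -26], [-14, -46, -25], [-10, -42, -19]]
277 290 [[-12, -47, -21], [-11, -45, -18], [-11, -43, -17]]
277 291 [[-11, -47, -16], [-11, -45, -14], [-12, -43, -14]]
277 292 [[-12, -48, -14], [-11, -45, -11], [-12, -43, -11]]
277 293 [[-11, -48, -9], [-13, -46, -10], [-12, -44, -8]]
277 294 [[-10, -47, -4], [-11, -45, -4], [-14, -44, -7]]
277 295 [[-9, -47, 0], [-11, -46, -1], [-12, -44, -1]]
277 296 [[-8, -47, 6], [-14, -47, -1], [-13, -44, 1]]
277 297 [[-9, -48, 7], [-13, -47, 3], [5, -38, 32]]
277 298 [[4, -43, 31], [2, -42, 30], [2, -39, 31]]
277 299 [[0, -45, 28], [2, -42, 34], [1, -40, 33]]
277 300 [[-2, -46, 29], [-1, -43, 32], [0, -41, 35]]
317 274 [[-13, 45, -23], [-12, 48, -21], [-13, 50, -21]]
317 275 [[-13, 45, -20], [-12, 48, -18], [-14, 50, -19]]
317 276 [[-13, 45, -17], [-12, 48, -15], [-11, 51, -12]]
317 277 [[-12, 46, -12], [-12, 48, -10], [-11, 51, -8]]
317 278 [[-12, 46, -8], [-12, 49, -6], [-12, 51, -5]]
317 279 [[-13, 46, -6], [-12, 49, -3], [-11, 51, -1]]
317 280 [[-12, 46, -1], [-12, 49, 1], [-13, 50, 0]]
317 281 [[-12, 46, 2], [-12, 49, 5], [5, 60, 32]]
317 282 [[3, 54, 29], [3, 57, 31], [3, 59, 32]]
317 283 [[1, 53, 29], [2, 56, 32], [1, 58, 33]]
317 284 [[0, 53, 31], [-2, 54, 30], [-4, 56, 28]]
317 285 [[-2, 51, 32], [-4, 53, 30], [-5, 55, 32]]
```

Open, the tips stand only about 8 mm ahead of the TCP. At 64 mm they should be roughly 13 mm ahead, so TCP z = 17 mm puts the pads on the board's edge.

>>> apply_moves --steps '[{"dx":0,"dy":0,"dz":0.04,"wx":0,"wy":0,"wz":0,"claw":1},{"dx":0,"dy":0,"dz":0.08,"wx":0,"wy":0,"wz":0,"claw":1},{"dx":0,"dy":0,"dz":0.12,"wx":0,"wy":0,"wz":0,"claw":1},{"dx":0,"dy":0,"dz":0.16,"wx":0,"wy":0,"wz":0,"claw":1},{"dx":0,"dy":0,"dz":0.2,"wx":0,"wy":0,"wz":0,"claw":0.6},{"dx":0,"dy":0,"dz":0.2,"wx":0,"wy":0,"wz":0,"claw":0.3},{"dx":0,"dy":0,"dz":0.2,"wx":0,"wy":0,"wz":0,"claw":-0.3},{"dx":0,"dy":0,"dz":0.2,"wx":0,"wy":0,"wz":0,"claw":-0.3}]' --newtons 40

```text
t: 12.2
tcp_pos: [0.6604, -0.1947, 0.017]
eef_rot: [[-0.987, 0.16, -0.001], [0.16, 0.987, 0.0], [0.001, 0.0, -1.0]]
force: [0.4, -0.3, -2.0]
opening: 0.063
finger_force: 44.7
```

```bash
python3 -c "
from h import *
plan(664.4,13.3,120,172.5)"
```

```text
t 12.2 tcp [ 660.4 -194.7   17. ] ang 170.77 shift [ 0.369  2.575 -1.287] after-turn [ 0.29   2.585 -1.288] wz -0.0096 q6 -7.2 F [ 0.4 -0.3 -2. ] op 63.0 ff 44.7
```

Gripped at 63 mm. I lift and carry it to above the mat.

>>> apply_moves --steps '[{"dx":0,"dy":0,"dz":-0.03,"wx":0,"wy":0,"wz":0,"claw":-0.3},{"dx":0,"dy":0,"dz":-0.1,"wx":0,"wy":0,"wz":0,"claw":-0.3},{"dx":0,"dy":0,"dz":-0.2,"wx":0,"wy":0,"wz":0,"claw":-0.3},{"dx":0,"dy":0,"dz":-0.3,"wx":0,"wy":0,"wz":-0.003,"claw":-0.3},{"dx":0,"dy":0,"dz":-0.4,"wx":0,"wy":0,"wz":-0.006,"claw":-0.3},{"dx":0,"dy":0,"dz":-0.5,"wx":0,"wy":0,"wz":-0.0096,"claw":-0.3},{"dx":0,"dy":0,"dz":-0.6,"wx":0,"wy":0,"wz":-0.0096,"claw":-0.3},{"dx":0,"dy":0,"dz":-0.65,"wx":0,"wy":0,"wz":-0.0096,"claw":-0.3}]'

```text
t: 13.2
tcp_pos: [0.661, -0.1949, 0.0702]
eef_rot: [[-0.991, 0.131, 0.001], [0.131, 0.991, -0.0], [-0.001, -0.0, -1.0]]
force: [0.4, 0.2, -1.4]
opening: 0.063
finger_force: 44.7
```

>>> apply_moves --steps '[{"dx":0.01,"dy":0.08,"dz":0,"wx":0,"wy":0,"wz":0,"claw":-0.3},{"dx":0.02,"dy":0.2,"dz":0,"wx":0,"wy":0,"wz":0,"claw":-0.3},{"dx":0.04,"dy":0.32,"dz":0,"wx":0,"wy":0,"wz":0,"claw":-0.3},{"dx":0.05,"dy":0.44,"dz":0,"wx":0,"wy":0,"wz":0,"claw":-0.3},{"dx":0.06,"dy":0.56,"dz":0,"wx":0,"wy":0,"wz":0,"claw":-0.3},{"dx":0.08,"dy":0.68,"dz":0,"wx":0,"wy":0,"wz":0,"claw":-0.3},{"dx":0.09,"dy":0.8,"dz":0,"wx":0,"wy":0,"wz":0,"claw":-0.3},{"dx":0.1,"dy":0.9,"dz":0,"wx":0,"wy":0,"wz":0,"claw":-0.3}]'

```text
t: 14.2
tcp_pos: [0.6622, -0.1217, 0.0693]
eef_rot: [[-0.991, 0.13, 0.0], [0.13, 0.991, -0.0], [-0.0, -0.0, -1.0]]
force: [0.4, -0.8, -1.5]
opening: 0.0631
finger_force: 44.7
```

>>> apply_moves --steps '[{"dx":0.01,"dy":0.12,"dz":0,"wx":0,"wy":0,"wz":0,"claw":-0.3},{"dx":0.02,"dy":0.24,"dz":0,"wx":0,"wy":0,"wz":0,"claw":-0.3},{"dx":0.04,"dy":0.36,"dz":0,"wx":0,"wy":0,"wz":0,"claw":-0.3},{"dx":0.05,"dy":0.48,"dz":0,"wx":0,"wy":0,"wz":0,"claw":-0.3},{"dx":0.06,"dy":0.6,"dz":0,"wx":0,"wy":0,"wz":0,"claw":-0.3},{"dx":0.08,"dy":0.72,"dz":0,"wx":0,"wy":0,"wz":0,"claw":-0.3},{"dx":0.09,"dy":0.84,"dz":0,"wx":0,"wy":0,"wz":0,"claw":-0.3},{"dx":0.1,"dy":0.95,"dz":0,"wx":0,"wy":0,"wz":0,"claw":-0.3}]'

```text
t: 15.2
tcp_pos: [0.6642, -0.0453, 0.0693]
eef_rot: [[-0.991, 0.13, 0.0], [0.13, 0.991, 0.0], [-0.0, 0.0, -1.0]]
force: [-0.2, 0.3, -0.5]
opening: 0.0629
finger_force: 44.7
```

>>> apply_moves --steps '[{"dx":0.01,"dy":0.12,"dz":0,"wx":0,"wy":0,"wz":0,"claw":-0.3},{"dx":0.02,"dy":0.24,"dz":0,"wx":0,"wy":0,"wz":0,"claw":-0.3},{"dx":0.04,"dy":0.36,"dz":0,"wx":0,"wy":0,"wz":0,"claw":-0.3},{"dx":0.05,"dy":0.48,"dz":0,"wx":0,"wy":0,"wz":0,"claw":-0.3},{"dx":0.06,"dy":0.6,"dz":0,"wx":0,"wy":0,"wz":0,"claw":-0.3},{"dx":0.08,"dy":0.68,"dz":0,"wx":0,"wy":0,"wz":0,"claw":-0.3},{"dx":0.09,"dy":0.73,"dz":0,"wx":0,"wy":0,"wz":0,"claw":-0.3},{"dx":0.09,"dy":0.735,"dz":0,"wx":0,"wy":0,"wz":0,"claw":-0.3}]'

```text
t: 16.2
tcp_pos: [0.6646, 0.0134, 0.0693]
eef_rot: [[-0.991, 0.13, -0.0], [0.13, 0.991, -0.0], [0.0, -0.0, -1.0]]
force: [-0.2, -0.7, -1.6]
opening: 0.0629
finger_force: 44.7
```

```bash
python3 - <<'E'
from h import *
plan(664.4,13.3,21.5,172.5)
for n,b in(("top",(285,85,345,185)),("scene",(310,200,420,310))):
    c=capture(n); P=pts(c)*1000; s=get_state(); L=(P-s["tcp_pos"]*1000)@s["eef_rot"]
    f=c["frame"].astype(int); x0,y0,x1,y1=b; m=np.zeros(f.shape[:2],bool); m[y0:y1,x0:x1]=1
    m&=(f[...,0]>50)&(f[...,1]<0.62*f[...,0])&(L[...,2]>-9)&(L[...,2]<25)&(abs(L[...,0])<110)&(abs(L[...,1])<60)
    Q=L[m]; print(n,m.sum(),np.percentile(Q,[1,50,99],axis=0).round(1).tolist(), cv2.minAreaRect(Q[:,:2].astype(np.float32)))
E
```

```text
t 16.2 tcp [664.6  13.4  69.3] ang 172.51 shift [ 0.003 -0.002  0.598] after-turn [ 0.003 -0.002  0.598] wz 0.0001 q6 8.7 F [-0.2 -0.7 -1.6] op 62.9 ff 44.7Traceback (most recent call last):
  File "<stdin>", line 7, in <module>
    return _quantile_unchecked(
        a, q, axis, out, overwrite_input, method, keepdims, weights)
    return _ureduce(a,
                    func=_quantile_ureduce_func,
    ...<5 lines>...
                    overwrite_input=overwrite_input,
                    method=method)
    r = func(a, **kwargs)
    result = _quantile(arr,
                       quantiles=q,
    ...<2 lines>...
                       out=out,
                       weights=wgt)
    slices_having_nans = np.isnan(arr[-1, ...])
                                  ~~~^^^^^^^^^
IndexError: index -1 is out of bounds for axis 0 with size 0
```

>>> apply_moves --steps '[{"dx":0,"dy":0,"dz":0.1,"wx":0,"wy":0,"wz":0,"claw":-0.3},{"dx":0,"dy":0,"dz":0.22,"wx":0,"wy":0,"wz":0,"claw":-0.3},{"dx":0,"dy":0,"dz":0.34,"wx":0,"wy":0,"wz":0,"claw":-0.3},{"dx":0,"dy":0,"dz":0.45,"wx":0,"wy":0,"wz":0,"claw":-0.3},{"dx":0,"dy":0,"dz":0.53,"wx":0,"wy":0,"wz":0,"claw":-0.3},{"dx":0,"dy":0,"dz":0.57,"wx":0,"wy":0,"wz":0,"claw":-0.3},{"dx":0,"dy":0,"dz":0.59,"wx":0,"wy":0,"wz":0,"claw":-0.3},{"dx":0,"dy":0,"dz":0.595,"wx":0,"wy":0,"wz":0,"claw":-0.3}]'

```text
t: 17.25
tcp_pos: [0.6649, 0.0133, 0.0219]
eef_rot: [[-0.991, 0.131, 0.0], [0.131, 0.991, 0.0], [-0.0, 0.0, -1.0]]
force: [-0.2, -0.4, -1.3]
opening: 0.0626
finger_force: 44.7
```

>>> apply_moves --steps '[{"dx":0,"dy":0,"dz":0.002,"wx":0,"wy":0,"wz":0,"claw":-0.3},{"dx":0,"dy":0,"dz":0.004,"wx":0,"wy":0,"wz":0,"claw":-0.3},{"dx":0,"dy":0,"dz":0.006,"wx":0,"wy":0,"wz":0,"claw":-0.3},{"dx":0,"dy":0,"dz":0.008,"wx":0,"wy":0,"wz":0,"claw":-0.3},{"dx":0,"dy":0,"dz":0.01,"wx":0,"wy":0,"wz":0,"claw":-0.3},{"dx":0,"dy":0,"dz":0.01,"wx":0,"wy":0,"wz":0,"claw":-0.3},{"dx":0,"dy":0,"dz":0.01,"wx":0,"wy":0,"wz":0,"claw":-0.3},{"dx":0,"dy":0,"dz":0.01,"wx":0,"wy":0,"wz":0,"claw":-0.3}]'

```text
t: 18.25
tcp_pos: [0.6647, 0.0133, 0.021]
eef_rot: [[-0.991, 0.131, 0.0], [0.131, 0.991, 0.0], [-0.0, 0.0, -1.0]]
force: [0.4, 0.0, -0.6]
opening: 0.0632
finger_force: 44.7
```

>>> apply_moves --steps '[{"dx":0,"dy":0,"dz":0.004,"wx":0,"wy":0,"wz":0,"claw":-0.3},{"dx":0,"dy":0,"dz":0.008,"wx":0,"wy":0,"wz":0,"claw":-0.3},{"dx":0,"dy":0,"dz":0.008,"wx":0,"wy":0,"wz":0,"claw":-0.3},{"dx":0,"dy":0,"dz":0.008,"wx":0,"wy":0,"wz":0,"claw":0.6},{"dx":0,"dy":0,"dz":0.008,"wx":0,"wy":0,"wz":0,"claw":0.8},{"dx":0,"dy":0,"dz":0.008,"wx":0,"wy":0,"wz":0,"claw":1},{"dx":0,"dy":0,"dz":0.008,"wx":0,"wy":0,"wz":0,"claw":1},{"dx":0,"dy":0,"dz":0.008,"wx":0,"wy":0,"wz":0,"claw":1}]'

```text
t: 19.25
tcp_pos: [0.6647, 0.0132, 0.0202]
eef_rot: [[-0.991, 0.131, -0.0], [0.131, 0.991, -0.0], [0.0, -0.0, -1.0]]
force: [-0.3, -0.0, 0.2]
opening: 0.0854
finger_force: 0.0
```

>>> apply_moves --steps '[{"dx":0,"dy":0,"dz":-0.1,"wx":0,"wy":0,"wz":0,"claw":1},{"dx":0,"dy":0,"dz":-0.2,"wx":0,"wy":0,"wz":0,"claw":1},{"dx":0,"dy":0,"dz":-0.3,"wx":0,"wy":0,"wz":0,"claw":1},{"dx":0,"dy":0,"dz":-0.4,"wx":0,"wy":0,"wz":0,"claw":1},{"dx":0,"dy":0,"dz":-0.55,"wx":0,"wy":0,"wz":0,"claw":1},{"dx":0,"dy":0,"dz":-0.7,"wx":0,"wy":0,"wz":0,"claw":1},{"dx":0,"dy":0,"dz":-0.85,"wx":0,"wy":0,"wz":0,"claw":1},{"dx":0,"dy":0,"dz":-1,"wx":0,"wy":0,"wz":0,"claw":1}]'

```text
t: 20.25
tcp_pos: [0.6648, 0.0132, 0.1013]
eef_rot: [[-0.991, 0.131, 0.0], [0.131, 0.991, -0.0], [-0.0, 0.0, -1.0]]
force: [-0.1, -0.6, 0.3]
opening: 0.0853
finger_force: 0.0
```

```bash
python3 -c "
from h import *
plan(447.5,201.5,180,173.7)"
```

```text
t 20.25 tcp [664.8  13.2 101.3] ang 172.5 shift [ 3.     1.979 -0.985] after-turn [ 2.958  2.041 -0.984] wz -0.0067 q6 8.6 F [-0.1 -0.6  0.3] op 85.3 ff 0.0
```

>>> apply_moves --steps '[{"dx":0.12,"dy":0.08,"dz":-0.01,"wx":0,"wy":0,"wz":0,"claw":1},{"dx":0.25,"dy":0.16,"dz":-0.02,"wx":0,"wy":0,"wz":0,"claw":1},{"dx":0.38,"dy":0.25,"dz":-0.03,"wx":0,"wy":0,"wz":0,"claw":1},{"dx":0.5,"dy":0.33,"dz":-0.04,"wx":0,"wy":0,"wz":0,"claw":1},{"dx":0.62,"dy":0.41,"dz":-0.05,"wx":0,"wy":0,"wz":0,"claw":1},{"dx":0.75,"dy":0.5,"dz":-0.06,"wx":0,"wy":0,"wz":0,"claw":1},{"dx":0.88,"dy":0.58,"dz":-0.07,"wx":0,"wy":0,"wz":0,"claw":1},{"dx":1,"dy":0.66,"dz":-0.08,"wx":0,"wy":0,"wz":0,"claw":1}]'

```text
t: 21.25
tcp_pos: [0.5916, 0.0766, 0.1067]
eef_rot: [[-0.991, 0.131, -0.0], [0.131, 0.991, 0.0], [0.0, 0.0, -1.0]]
force: [0.9, -0.9, 0.2]
opening: 0.0853
finger_force: 0.0
```

>>> apply_moves --steps '[{"dx":0.12,"dy":0.08,"dz":-0.01,"wx":0,"wy":0,"wz":0,"claw":1},{"dx":0.25,"dy":0.16,"dz":-0.02,"wx":0,"wy":0,"wz":0,"claw":1},{"dx":0.38,"dy":0.25,"dz":-0.03,"wx":0,"wy":0,"wz":0,"claw":1},{"dx":0.5,"dy":0.33,"dz":-0.04,"wx":0,"wy":0,"wz":0,"claw":1},{"dx":0.62,"dy":0.41,"dz":-0.05,"wx":0,"wy":0,"wz":0,"claw":1},{"dx":0.75,"dy":0.5,"dz":-0.06,"wx":0,"wy":0,"wz":0,"claw":1},{"dx":0.88,"dy":0.58,"dz":-0.07,"wx":0,"wy":0,"wz":0,"claw":1},{"dx":1,"dy":0.66,"dz":-0.08,"wx":0,"wy":0,"wz":0,"claw":1}]'

```text
t: 22.25
tcp_pos: [0.5192, 0.1394, 0.1131]
eef_rot: [[-0.991, 0.131, -0.0], [0.131, 0.991, 0.0], [0.0, 0.0, -1.0]]
force: [0.7, -1.0, -0.5]
opening: 0.0851
finger_force: 0.0
```

>>> apply_moves --steps '[{"dx":0.12,"dy":0.08,"dz":-0.01,"wx":0,"wy":0,"wz":0,"claw":1},{"dx":0.25,"dy":0.16,"dz":-0.02,"wx":0,"wy":0,"wz":0,"claw":1},{"dx":0.38,"dy":0.25,"dz":-0.03,"wx":0,"wy":0,"wz":0,"claw":1},{"dx":0.5,"dy":0.33,"dz":-0.04,"wx":0,"wy":0,"wz":0,"claw":1},{"dx":0.62,"dy":0.41,"dz":-0.05,"wx":0,"wy":0,"wz":-0.003,"claw":1},{"dx":0.75,"dy":0.5,"dz":-0.06,"wx":0,"wy":0,"wz":-0.0067,"claw":1},{"dx":0.88,"dy":0.58,"dz":-0.07,"wx":0,"wy":0,"wz":-0.0067,"claw":1},{"dx":1,"dy":0.66,"dz":-0.08,"wx":0,"wy":0,"wz":-0.0067,"claw":1}]'

```text
t: 23.25
tcp_pos: [0.4468, 0.2022, 0.1195]
eef_rot: [[-0.994, 0.11, -0.0], [0.11, 0.994, 0.0], [0.0, 0.0, -1.0]]
force: [0.3, 0.2, -0.4]
opening: 0.0858
finger_force: 0.0
```

```bash
python3 - <<'E'
from h import *
plan(447.5,201.5,45,173.7)
for n,b in(("top",(285,92,342,178)),("scene",(322,205,416,296))):
    c=capture(n); pickle.dump(c,open(n+"2.pkl","wb"))
    print(n,"plinth",fit(c,b,"plinth",.018,.0125,.035))
    P=pts(c)*1000;x0,y0,x1,y1=b;Z=P[y0:y1,x0:x1,2]; print("panel z",np.median(Z[Z>21]),(Z>21).sum())
    try: print("mat",fit(c,b,"mat",.004,0,1))
    except Exception as e: print(e)
    cv2.imwrite(f"pics/p2{n}.png",cv2.resize(c["frame"][b[1]-10:b[3]+10,b[0]-20:b[2]+20],None,fx=5,fy=5,interpolation=cv2.INTER_CUBIC)[:,:,::-1])
E
```

```text
t 23.25 tcp [446.8 202.2 119.5] ang 173.71 shift [-0.01  -0.007  0.932] after-turn [-0.01  -0.007  0.932] wz 0.0 q6 30.6 F [ 0.3  0.2 -0.4] op 85.8 ff 0.0
top plinth {'mean': array([664.6,  13.8]), 'L': array([162. ,  66.3]), 'a': np.float64(172.4), 'rc': array([665.2,  13.9, 162.8,  66.5, 172.5]), 'zm': np.float64(20.1)}
panel z 23.804466173312555 729
mat {'mean': array([664. ,  15.3]), 'L': array([176.6,  89.6]), 'a': np.float64(172.0), 'rc': array([665.4,  16.1, 179.1,  92. , 172.5]), 'zm': np.float64(3.5)}
scene plinth {'mean': array([672.1,  12. ]), 'L': array([163.9,  68.6]), 'a': np.float64(172.2), 'rc': array([667.7,  13. , 165.3,  68.9, 172.5]), 'zm': np.float64(19.5)}
panel z 25.503304483577516 1333
mat {'mean': array([ 6.909e+02, -2.000e-01]), 'L': array([161.5,  63.1]), 'a': np.float64(6.1), 'rc': array([667.2,  12.6, 178.9,  82.2, 173.5]), 'zm': np.float64(4.6)}
```

View pics/p2top.png

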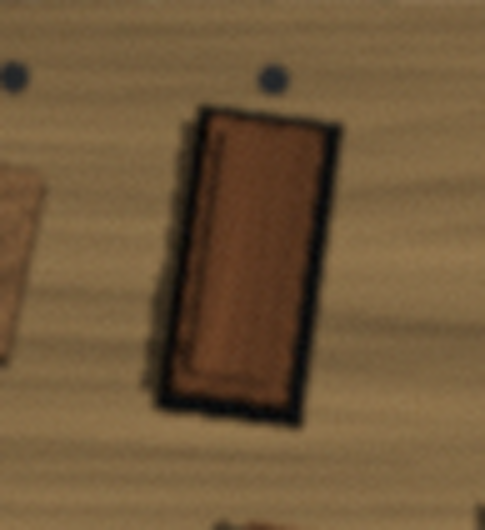

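The plinth sits centred on the mat with an even black border: measured (664.8, 13.8) at 172.4° against the mat's (664.4, 13.3) at 172.4°. Next I descend on the case and grip it.

>>> apply_moves --steps '[{"dx":-0.01,"dy":-0.01,"dz":0.12,"wx":0,"wy":0,"wz":0,"claw":1},{"dx":-0.01,"dy":-0.01,"dz":0.25,"wx":0,"wy":0,"wz":0,"claw":1},{"dx":-0.01,"dy":-0.01,"dz":0.38,"wx":0,"wy":0,"wz":0,"claw":1},{"dx":-0.01,"dy":-0.01,"dz":0.5,"wx":0,"wy":0,"wz":0,"claw":1},{"dx":-0.01,"dy":-0.01,"dz":0.62,"wx":0,"wy":0,"wz":0,"claw":1},{"dx":-0.01,"dy":-0.01,"dz":0.75,"wx":0,"wy":0,"wz":0,"claw":1},{"dx":-0.01,"dy":-0.01,"dz":0.88,"wx":0,"wy":0,"wz":0,"claw":1},{"dx":-0.01,"dy":-0.01,"dz":0.97,"wx":0,"wy":0,"wz":0,"claw":1}]'

```text
t: 24.35
tcp_pos: [0.4479, 0.2007, 0.0411]
eef_rot: [[-0.994, 0.11, -0.001], [0.11, 0.994, -0.0], [0.001, -0.0, -1.0]]
force: [0.7, 0.4, -0.3]
opening: 0.0854
finger_force: 0.0
```

>>> apply_moves --steps '[{"dx":0,"dy":0,"dz":0,"wx":0,"wy":0,"wz":0,"claw":0.8},{"dx":0,"dy":0,"dz":0,"wx":0,"wy":0,"wz":0,"claw":0.6},{"dx":0,"dy":0,"dz":0,"wx":0,"wy":0,"wz":0,"claw":0.4},{"dx":0,"dy":0,"dz":0,"wx":0,"wy":0,"wz":0,"claw":-0.3},{"dx":0,"dy":0,"dz":0,"wx":0,"wy":0,"wz":0,"claw":-0.3},{"dx":0,"dy":0,"dz":0,"wx":0,"wy":0,"wz":0,"claw":-0.3},{"dx":0,"dy":0,"dz":0,"wx":0,"wy":0,"wz":0,"claw":-0.3},{"dx":0,"dy":0,"dz":0,"wx":0,"wy":0,"wz":0,"claw":-0.3}]' --newtons 40

```text
t: 25.35
tcp_pos: [0.4487, 0.201, 0.0424]
eef_rot: [[-0.994, 0.11, 0.001], [0.11, 0.994, 0.001], [-0.001, 0.001, -1.0]]
force: [-0.1, 0.3, 5.5]
opening: 0.0638
finger_force: 45.3
```

```bash
python3 -c "
from h import *
plan(664.8,13.5,60,172.4)"
```

```text
t 25.35 tcp [448.7 201.   42.4] ang 173.7 shift [-2.943 -2.033 -0.218] after-turn [-2.988 -1.966 -0.22 ] wz 0.0072 q6 30.4 F [-0.1  0.3  5.5] op 63.8 ff 45.3
```

>>> apply_moves --steps '[{"dx":0,"dy":0,"dz":-0.03,"wx":0,"wy":0,"wz":0,"claw":-0.3},{"dx":0,"dy":0,"dz":-0.1,"wx":0,"wy":0,"wz":0,"claw":-0.3},{"dx":0,"dy":0,"dz":-0.2,"wx":0,"wy":0,"wz":0,"claw":-0.3},{"dx":0,"dy":0,"dz":-0.3,"wx":0,"wy":0,"wz":0,"claw":-0.3},{"dx":0,"dy":0,"dz":-0.4,"wx":0,"wy":0,"wz":0,"claw":-0.3},{"dx":0,"dy":0,"dz":-0.5,"wx":0,"wy":0,"wz":0,"claw":-0.3},{"dx":0,"dy":0,"dz":-0.62,"wx":0,"wy":0,"wz":0,"claw":-0.3},{"dx":0,"dy":0,"dz":-0.7,"wx":0,"wy":0,"wz":0,"claw":-0.3}]'

```text
t: 26.35
tcp_pos: [0.4484, 0.2009, 0.0987]
eef_rot: [[-0.994, 0.11, 0.001], [0.11, 0.994, 0.0], [-0.001, 0.0, -1.0]]
force: [0.3, 0.2, -0.7]
opening: 0.0637
finger_force: 44.9
```

>>> apply_moves --steps '[{"dx":-0.1,"dy":-0.07,"dz":0,"wx":0,"wy":0,"wz":0,"claw":-0.3},{"dx":-0.22,"dy":-0.15,"dz":0,"wx":0,"wy":0,"wz":0,"claw":-0.3},{"dx":-0.35,"dy":-0.24,"dz":0,"wx":0,"wy":0,"wz":0,"claw":-0.3},{"dx":-0.48,"dy":-0.33,"dz":0,"wx":0,"wy":0,"wz":0,"claw":-0.3},{"dx":-0.61,"dy":-0.42,"dz":0,"wx":0,"wy":0,"wz":0,"claw":-0.3},{"dx":-0.74,"dy":-0.51,"dz":0,"wx":0,"wy":0,"wz":0,"claw":-0.3},{"dx":-0.87,"dy":-0.6,"dz":0,"wx":0,"wy":0,"wz":0,"claw":-0.3},{"dx":-1,"dy":-0.69,"dz":0,"wx":0,"wy":0,"wz":0,"claw":-0.3}]'

```text
t: 27.35
tcp_pos: [0.5222, 0.1365, 0.0978]
eef_rot: [[-0.994, 0.11, -0.0], [0.11, 0.994, 0.0], [0.0, 0.0, -1.0]]
force: [0.1, 0.2, -1.1]
opening: 0.0638
finger_force: 44.9
```

>>> apply_moves --steps '[{"dx":-0.12,"dy":-0.08,"dz":0,"wx":0,"wy":0,"wz":0,"claw":-0.3},{"dx":-0.25,"dy":-0.17,"dz":0,"wx":0,"wy":0,"wz":0,"claw":-0.3},{"dx":-0.38,"dy":-0.26,"dz":0,"wx":0,"wy":0,"wz":0,"claw":-0.3},{"dx":-0.5,"dy":-0.35,"dz":0,"wx":0,"wy":0,"wz":0,"claw":-0.3},{"dx":-0.62,"dy":-0.43,"dz":0,"wx":0,"wy":0,"wz":0.002,"claw":-0.3},{"dx":-0.75,"dy":-0.52,"dz":0,"wx":0,"wy":0,"wz":0.004,"claw":-0.3},{"dx":-0.88,"dy":-0.61,"dz":0,"wx":0,"wy":0,"wz":0.0072,"claw":-0.3},{"dx":-1,"dy":-0.69,"dz":0,"wx":0,"wy":0,"wz":0.0072,"claw":-0.3}]'

```text
t: 28.35
tcp_pos: [0.5957, 0.0729, 0.0978]
eef_rot: [[-0.991, 0.132, 0.0], [0.132, 0.991, 0.0], [-0.0, 0.0, -1.0]]
force: [0.2, -0.6, -1.5]
opening: 0.0639
finger_force: 44.9
```

>>> apply_moves --steps '[{"dx":-0.12,"dy":-0.08,"dz":0,"wx":0,"wy":0,"wz":0,"claw":-0.3},{"dx":-0.25,"dy":-0.16,"dz":0,"wx":0,"wy":0,"wz":0,"claw":-0.3},{"dx":-0.38,"dy":-0.24,"dz":0,"wx":0,"wy":0,"wz":0,"claw":-0.3},{"dx":-0.5,"dy":-0.32,"dz":0,"wx":0,"wy":0,"wz":0,"claw":-0.3},{"dx":-0.64,"dy":-0.41,"dz":0,"wx":0,"wy":0,"wz":0,"claw":-0.3},{"dx":-0.78,"dy":-0.5,"dz":0,"wx":0,"wy":0,"wz":0,"claw":-0.3},{"dx":-0.9,"dy":-0.57,"dz":0,"wx":0,"wy":0,"wz":0,"claw":-0.3},{"dx":-0.96,"dy":-0.61,"dz":0,"wx":0,"wy":0,"wz":0,"claw":-0.3}]'

```text
t: 29.35
tcp_pos: [0.6654, 0.0144, 0.0977]
eef_rot: [[-0.991, 0.133, 0.0], [0.133, 0.991, 0.0], [-0.0, 0.0, -1.0]]
force: [0.1, 0.2, -1.5]
opening: 0.0637
finger_force: 44.9
```

```bash
python3 - <<'E'
from h import *
plan(665.3,13.5,60,172.4)
c=capture("scene"); cv2.imwrite("pics/c3.png",cv2.resize(c["frame"][160:310,290:450],None,fx=4,fy=4,interpolation=cv2.INTER_CUBIC)[:,:,::-1])
E
```

```text
t 29.35 tcp [665.4  14.4  97.7] ang 172.38 shift [-0.001 -0.011  0.472] after-turn [-0.001 -0.011  0.472] wz -0.0001 q6 8.9 F [ 0.1  0.2 -1.5] op 63.7 ff 44.9
```

View pics/c3.png

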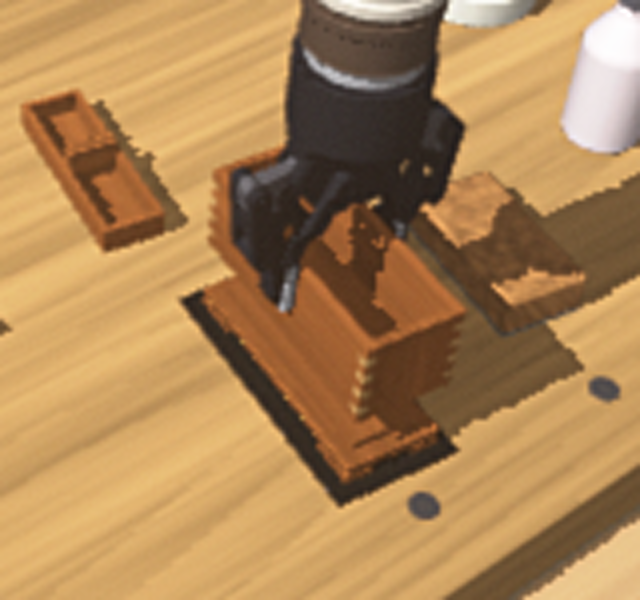

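The case hangs above the plinth, level and aligned. I lower it slowly and creep the last part.

>>> apply_moves --steps '[{"dx":0,"dy":-0.01,"dz":0.08,"wx":0,"wy":0,"wz":0,"claw":-0.3},{"dx":0,"dy":-0.01,"dz":0.16,"wx":0,"wy":0,"wz":0,"claw":-0.3},{"dx":0,"dy":-0.01,"dz":0.24,"wx":0,"wy":0,"wz":0,"claw":-0.3},{"dx":0,"dy":-0.01,"dz":0.31,"wx":0,"wy":0,"wz":0,"claw":-0.3},{"dx":0,"dy":-0.01,"dz":0.37,"wx":0,"wy":0,"wz":0,"claw":-0.3},{"dx":0,"dy":-0.01,"dz":0.41,"wx":0,"wy":0,"wz":0,"claw":-0.3},{"dx":0,"dy":-0.01,"dz":0.44,"wx":0,"wy":0,"wz":0,"claw":-0.3},{"dx":0,"dy":-0.01,"dz":0.455,"wx":0,"wy":0,"wz":0,"claw":-0.3}]'

```text
t: 30.4
tcp_pos: [0.6647, 0.0141, 0.0614]
eef_rot: [[-0.991, 0.132, 0.0], [0.132, 0.991, -0.0], [-0.0, -0.0, -1.0]]
force: [-0.6, 0.1, -1.0]
opening: 0.0634
finger_force: 44.9
```

>>> apply_moves --steps '[{"dx":0,"dy":0,"dz":0.003,"wx":0,"wy":0,"wz":0,"claw":-0.3},{"dx":0,"dy":0,"dz":0.006,"wx":0,"wy":0,"wz":0,"claw":-0.3},{"dx":0,"dy":0,"dz":0.009,"wx":0,"wy":0,"wz":0,"claw":-0.3},{"dx":0,"dy":0,"dz":0.012,"wx":0,"wy":0,"wz":0,"claw":-0.3},{"dx":0,"dy":0,"dz":0.015,"wx":0,"wy":0,"wz":0,"claw":-0.3},{"dx":0,"dy":0,"dz":0.017,"wx":0,"wy":0,"wz":0,"claw":-0.3},{"dx":0,"dy":0,"dz":0.017,"wx":0,"wy":0,"wz":0,"claw":-0.3},{"dx":0,"dy":0,"dz":0.017,"wx":0,"wy":0,"wz":0,"claw":-0.3}]'

```text
t: 31.4
tcp_pos: [0.6647, 0.0141, 0.0605]
eef_rot: [[-0.991, 0.132, 0.0], [0.132, 0.991, 0.0], [-0.0, 0.0, -1.0]]
force: [-3.3, -1.5, 2.4]
opening: 0.0636
finger_force: 45.2
```

Contact is at z = 60.5 mm, against the expected 42.4 + 18, so the case is seated. I release and rise.

>>> apply_moves --steps '[{"dx":0,"dy":0,"dz":0.002,"wx":0,"wy":0,"wz":0,"claw":-0.3},{"dx":0,"dy":0,"dz":0.002,"wx":0,"wy":0,"wz":0,"claw":0.55},{"dx":0,"dy":0,"dz":0.002,"wx":0,"wy":0,"wz":0,"claw":0.7},{"dx":0,"dy":0,"dz":0.002,"wx":0,"wy":0,"wz":0,"claw":1},{"dx":0,"dy":0,"dz":0.002,"wx":0,"wy":0,"wz":0,"claw":1},{"dx":0,"dy":0,"dz":0.002,"wx":0,"wy":0,"wz":0,"claw":1},{"dx":0,"dy":0,"dz":0.002,"wx":0,"wy":0,"wz":0,"claw":1},{"dx":0,"dy":0,"dz":0.002,"wx":0,"wy":0,"wz":0,"claw":1}]'

```text
t: 32.4
tcp_pos: [0.6647, 0.0141, 0.06]
eef_rot: [[-0.991, 0.132, 0.0], [0.132, 0.991, -0.0], [-0.0, 0.0, -1.0]]
force: [-0.5, -0.3, -0.2]
opening: 0.0857
finger_force: 0.0
```

>>> apply_moves --steps '[{"dx":0,"dy":0,"dz":-0.1,"wx":0,"wy":0,"wz":0,"claw":1},{"dx":0,"dy":0,"dz":-0.2,"wx":0,"wy":0,"wz":0,"claw":1},{"dx":0,"dy":0,"dz":-0.3,"wx":0,"wy":0,"wz":0,"claw":1},{"dx":0,"dy":0,"dz":-0.4,"wx":0,"wy":0,"wz":0,"claw":1},{"dx":0,"dy":0,"dz":-0.5,"wx":0,"wy":0,"wz":0,"claw":1},{"dx":0,"dy":0,"dz":-0.6,"wx":0,"wy":0,"wz":0,"claw":1},{"dx":0,"dy":0,"dz":-0.75,"wx":0,"wy":0,"wz":0,"claw":1},{"dx":0,"dy":0,"dz":-0.9,"wx":0,"wy":0,"wz":0,"claw":1}]'

```text
t: 33.4
tcp_pos: [0.6647, 0.0142, 0.1328]
eef_rot: [[-0.991, 0.132, 0.0], [0.132, 0.991, 0.0], [-0.0, 0.0, -1.0]]
force: [0.6, 0.0, -0.0]
opening: 0.0853
finger_force: 0.0
```

```bash
python3 -c "
from h import *
plan(443.8,3.4,120,79)"
```

```text
t 33.4 tcp [664.7  14.2 132.8] ang 172.41 shift [ 2.719 -0.498  0.16 ] after-turn [-0.659 -2.684  0.16 ] wz 0.5189 q6 8.8 F [ 0.6  0.  -0. ] op 85.3 ff 0.0
```

>>> apply_moves --steps '[{"dx":0.12,"dy":-0.02,"dz":0,"wx":0,"wy":0,"wz":0.05,"claw":0.2},{"dx":0.25,"dy":-0.04,"dz":0,"wx":0,"wy":0,"wz":0.1,"claw":0.2},{"dx":0.38,"dy":-0.06,"dz":0,"wx":0,"wy":0,"wz":0.15,"claw":0.2},{"dx":0.5,"dy":-0.08,"dz":0,"wx":0,"wy":0,"wz":0.2,"claw":0.2},{"dx":0.62,"dy":-0.1,"dz":0,"wx":0,"wy":0,"wz":0.25,"claw":0.2},{"dx":0.75,"dy":-0.12,"dz":0,"wx":0,"wy":0,"wz":0.3,"claw":0.2},{"dx":0.88,"dy":-0.15,"dz":0,"wx":0,"wy":0,"wz":0.35,"claw":0.2},{"dx":1,"dy":-0.18,"dz":0,"wx":0,"wy":0,"wz":0.4,"claw":0.2}]'

```text
t: 34.4
tcp_pos: [0.5833, 0.0104, 0.1327]
eef_rot: [[-0.176, 0.984, 0.001], [0.984, 0.176, 0.0], [-0.0, 0.001, -1.0]]
force: [0.6, 0.5, -0.4]
opening: 0.0514
finger_force: 0.0
```

```bash
python3 -c "
from h import *
plan(443.8,3.4,120,79)"
```

```text
t 34.4 tcp [583.3  10.4 132.7] ang 100.11 shift [ 0.22  -1.732  0.158] after-turn [-0.419 -1.695  0.159] wz 0.1173 q6 80.9 F [ 0.6  0.5 -0.4] op 51.4 ff 0.0
```

>>> apply_moves --steps '[{"dx":0.01,"dy":-0.11,"dz":0.03,"wx":0,"wy":0,"wz":0,"claw":0.2},{"dx":0.03,"dy":-0.22,"dz":0.06,"wx":0,"wy":0,"wz":0,"claw":0.2},{"dx":0.04,"dy":-0.33,"dz":0.09,"wx":0,"wy":0,"wz":0,"claw":0.2},{"dx":0.06,"dy":-0.44,"dz":0.12,"wx":0,"wy":0,"wz":0,"claw":0.2},{"dx":0.07,"dy":-0.55,"dz":0.15,"wx":0,"wy":0,"wz":0,"claw":0.2},{"dx":0.08,"dy":-0.66,"dz":0.18,"wx":0,"wy":0,"wz":0,"claw":0.2},{"dx":0.1,"dy":-0.77,"dz":0.21,"wx":0,"wy":0,"wz":0,"claw":0.2},{"dx":0.11,"dy":-0.87,"dz":0.24,"wx":0,"wy":0,"wz":0,"claw":0.2}]'

```text
t: 35.4
tcp_pos: [0.5128, 0.0065, 0.1126]
eef_rot: [[-0.181, 0.984, -0.0], [0.984, 0.181, 0.0], [0.0, -0.0, -1.0]]
force: [0.4, 0.2, 0.1]
opening: 0.0511
finger_force: 0.0
```

>>> apply_moves --steps '[{"dx":0.01,"dy":-0.11,"dz":0.04,"wx":0,"wy":0,"wz":0.04,"claw":0.2},{"dx":0.03,"dy":-0.22,"dz":0.08,"wx":0,"wy":0,"wz":0.08,"claw":0.2},{"dx":0.04,"dy":-0.33,"dz":0.12,"wx":0,"wy":0,"wz":0.1,"claw":0.2},{"dx":0.06,"dy":-0.44,"dz":0.16,"wx":0,"wy":0,"wz":0.117,"claw":0.2},{"dx":0.07,"dy":-0.55,"dz":0.2,"wx":0,"wy":0,"wz":0.117,"claw":0.2},{"dx":0.08,"dy":-0.66,"dz":0.24,"wx":0,"wy":0,"wz":0.117,"claw":0.2},{"dx":0.1,"dy":-0.77,"dz":0.28,"wx":0,"wy":0,"wz":0.117,"claw":0.2},{"dx":0.11,"dy":-0.86,"dz":0.32,"wx":0,"wy":0,"wz":0.117,"claw":0.2}]'

```text
t: 36.4
tcp_pos: [0.4435, 0.0028, 0.0869]
eef_rot: [[0.185, 0.983, -0.0], [0.983, -0.185, 0.0], [0.0, -0.0, -1.0]]
force: [0.4, -0.9, -0.1]
opening: 0.051
finger_force: 0.0
```

```bash
python3 - <<'E'
from h import *
plan(443.8,3.4,31,79)
for n,b in(("top",(285,75,352,175)),("scene",(322,175,425,290))):
    c=capture(n)
    print(n,"case",fit(c,b,"case",.078,.066,.095))
    if n=="top": I=c["frame"][70:185,270:365]
    else: J=c["frame"][165:300,290:430]
I=cv2.resize(I,None,fx=4.5,fy=4.5);J=cv2.resize(J,(int(140*I.shape[0]/135)//1*1,I.shape[0]))
o=np.hstack([I,J])[:,:,::-1]; o=cv2.resize(o,None,fx=.8,fy=.8); print(o.shape); cv2.imwrite("pics/c4.png",o)
E
```

```text
t 36.4 tcp [443.5   2.8  86.9] ang 79.36 shift [0.009 0.002 0.699] after-turn [0.009 0.002 0.699] wz 0.002 q6 101.0 F [ 0.4 -0.9 -0.1] op 51.0 ff 0.0
top case {'mean': array([662.,  15.]), 'L': array([164.3,  66.7]), 'a': np.float64(172.2), 'rc': array([662.5,  14.9, 164.7,  66.8, 172.3]), 'zm': np.float64(77.5)}
scene case {'mean': array([672.4,  10.5]), 'L': array([168.2,  73. ]), 'a': np.float64(171.4), 'rc': array([667.5,  11.6, 171.3,  74.1, 172.3]), 'zm': np.float64(77.9)}
(414, 772, 3)
```

View pics/c4.png

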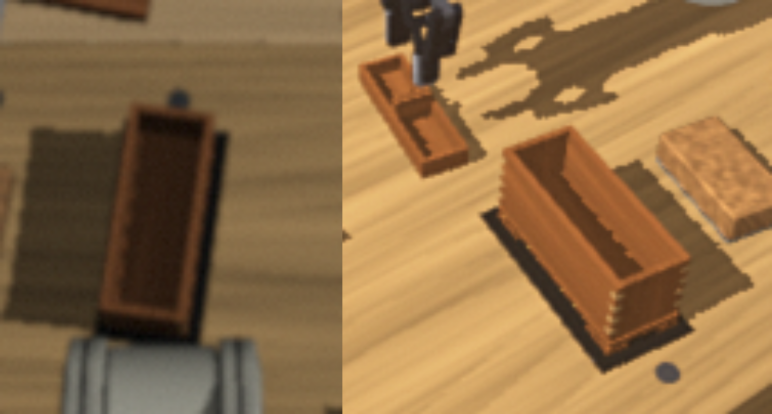

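The case is seated: its rim is at 77.7 mm against the expected 78, at about (664.3, 14.5), 172.3°, with both long edges parallel to the plinth. In the crop the tray sits at (410,110) under the gripper. I descend on its divider and pinch.

>>> apply_moves --steps '[{"dx":0.01,"dy":0,"dz":0.1,"wx":0,"wy":0,"wz":0.002,"claw":0.2},{"dx":0.01,"dy":0,"dz":0.2,"wx":0,"wy":0,"wz":0.002,"claw":0.2},{"dx":0.01,"dy":0,"dz":0.3,"wx":0,"wy":0,"wz":0.002,"claw":0.2},{"dx":0.01,"dy":0,"dz":0.4,"wx":0,"wy":0,"wz":0.002,"claw":0.2},{"dx":0.01,"dy":0,"dz":0.5,"wx":0,"wy":0,"wz":0.002,"claw":0.2},{"dx":0.01,"dy":0,"dz":0.6,"wx":0,"wy":0,"wz":0.002,"claw":0.2},{"dx":0.01,"dy":0,"dz":0.67,"wx":0,"wy":0,"wz":0.002,"claw":0.2},{"dx":0.01,"dy":0,"dz":0.7,"wx":0,"wy":0,"wz":0.002,"claw":0.2}]'

```text
t: 37.5
tcp_pos: [0.4441, 0.0035, 0.0307]
eef_rot: [[0.191, 0.982, -0.001], [0.982, -0.191, 0.0], [-0.0, -0.001, -1.0]]
force: [0.4, -0.8, 1.4]
opening: 0.0514
finger_force: 0.0
```

>>> apply_moves --steps '[{"dx":0,"dy":0,"dz":0,"wx":0,"wy":0,"wz":0,"claw":0},{"dx":0,"dy":0,"dz":0,"wx":0,"wy":0,"wz":0,"claw":-0.2},{"dx":0,"dy":0,"dz":0,"wx":0,"wy":0,"wz":0,"claw":-0.4},{"dx":0,"dy":0,"dz":0,"wx":0,"wy":0,"wz":0,"claw":-0.6},{"dx":0,"dy":0,"dz":0,"wx":0,"wy":0,"wz":0,"claw":-1},{"dx":0,"dy":0,"dz":0,"wx":0,"wy":0,"wz":0,"claw":-1},{"dx":0,"dy":0,"dz":0,"wx":0,"wy":0,"wz":0,"claw":-1},{"dx":0,"dy":0,"dz":0,"wx":0,"wy":0,"wz":0,"claw":-1}]' --newtons 30

```text
t: 38.5
tcp_pos: [0.4446, 0.0036, 0.0314]
eef_rot: [[0.191, 0.982, 0.001], [0.982, -0.191, 0.0], [0.0, 0.001, -1.0]]
force: [-0.3, 0.1, 3.2]
opening: 0.0096
finger_force: 30.4
```

```bash
python3 - <<'E'
from h import *
plan(664.4,14.2,61,82.3)
c=capture("scene");print(fit(c,SC["tray"],"tray",.02,.012,.023))
cv2.imwrite("pics/t5.png",cv2.resize(c["frame"][150:240,270:360],None,fx=5,fy=5,interpolation=cv2.INTER_CUBIC)[:,:,::-1])
E
```

```text
t 38.5 tcp [444.6   3.6  31.4] ang 78.99 shift [ 0.656  2.672 -0.369] after-turn [ 0.5    2.705 -0.37 ] wz -0.0184 q6 101.5 F [-0.3  0.1  3.2] op 9.6 ff 30.4
{'mean': array([456.1,  -1.7]), 'L': array([143.4,  46.7]), 'a': np.float64(172.2), 'rc': array([449.1,   1.1, 151.5,  50.2, 169.6]), 'zm': np.float64(19.7)}
```

View pics/t5.png

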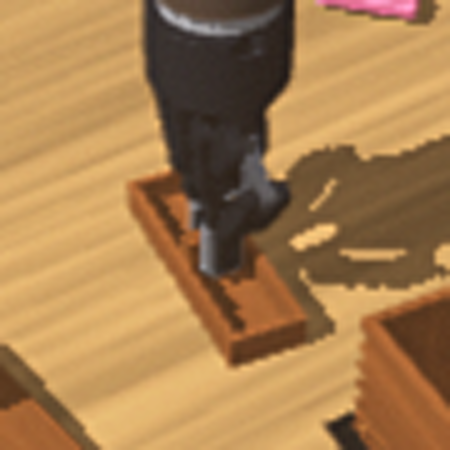

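>>> apply_moves --steps '[{"dx":0,"dy":0,"dz":-0.03,"wx":0,"wy":0,"wz":0,"claw":-1},{"dx":0,"dy":0,"dz":-0.1,"wx":0,"wy":0,"wz":0,"claw":-1},{"dx":0,"dy":0,"dz":-0.25,"wx":0,"wy":0,"wz":0,"claw":-1},{"dx":0,"dy":0,"dz":-0.4,"wx":0,"wy":0,"wz":0,"claw":-1},{"dx":0,"dy":0,"dz":-0.55,"wx":0,"wy":0,"wz":0,"claw":-1},{"dx":0,"dy":0,"dz":-0.7,"wx":0,"wy":0,"wz":0,"claw":-1},{"dx":0,"dy":0,"dz":-0.85,"wx":0,"wy":0,"wz":0,"claw":-1},{"dx":0,"dy":0,"dz":-1,"wx":0,"wy":0,"wz":0,"claw":-1}]'

```text
t: 39.55
tcp_pos: [0.4443, 0.0035, 0.112]
eef_rot: [[0.191, 0.982, 0.0], [0.982, -0.191, -0.0], [0.0, 0.0, -1.0]]
force: [-0.5, 0.0, -1.4]
opening: 0.0092
finger_force: 29.9
```

>>> apply_moves --steps '[{"dx":0.02,"dy":0.08,"dz":-0.1,"wx":0,"wy":0,"wz":0,"claw":-1},{"dx":0.05,"dy":0.2,"dz":-0.2,"wx":0,"wy":0,"wz":0,"claw":-1},{"dx":0.08,"dy":0.32,"dz":-0.25,"wx":0,"wy":0,"wz":0,"claw":-1},{"dx":0.11,"dy":0.44,"dz":-0.25,"wx":0,"wy":0,"wz":0,"claw":-1},{"dx":0.14,"dy":0.56,"dz":-0.25,"wx":0,"wy":0,"wz":0,"claw":-1},{"dx":0.17,"dy":0.68,"dz":-0.25,"wx":0,"wy":0,"wz":0,"claw":-1},{"dx":0.2,"dy":0.8,"dz":-0.25,"wx":0,"wy":0,"wz":0,"claw":-1},{"dx":0.22,"dy":0.9,"dz":-0.25,"wx":0,"wy":0,"wz":0,"claw":-1}]'

```text
t: 40.55
tcp_pos: [0.519, 0.0071, 0.131]
eef_rot: [[0.191, 0.982, -0.0], [0.982, -0.191, -0.0], [-0.0, -0.0, -1.0]]
force: [0.4, 0.7, -1.5]
opening: 0.0091
finger_force: 29.9
```

>>> apply_moves --steps '[{"dx":0.03,"dy":0.11,"dz":0,"wx":0,"wy":0,"wz":0,"claw":-1},{"dx":0.06,"dy":0.22,"dz":0,"wx":0,"wy":0,"wz":0,"claw":-1},{"dx":0.08,"dy":0.33,"dz":0,"wx":0,"wy":0,"wz":0,"claw":-1},{"dx":0.11,"dy":0.44,"dz":0,"wx":0,"wy":0,"wz":0,"claw":-1},{"dx":0.14,"dy":0.56,"dz":0,"wx":0,"wy":0,"wz":0,"claw":-1},{"dx":0.17,"dy":0.68,"dz":0,"wx":0,"wy":0,"wz":0,"claw":-1},{"dx":0.2,"dy":0.8,"dz":0,"wx":0,"wy":0,"wz":0,"claw":-1},{"dx":0.22,"dy":0.9,"dz":0,"wx":0,"wy":0,"wz":0,"claw":-1}]'

```text
t: 41.55
tcp_pos: [0.5931, 0.0106, 0.1311]
eef_rot: [[0.191, 0.982, 0.0], [0.982, -0.191, -0.0], [0.0, 0.0, -1.0]]
force: [0.9, -0.2, -0.8]
opening: 0.0094
finger_force: 29.9
```

>>> apply_moves --steps '[{"dx":0.03,"dy":0.12,"dz":0,"wx":0,"wy":0,"wz":0,"claw":-1},{"dx":0.06,"dy":0.24,"dz":0,"wx":0,"wy":0,"wz":-0.004,"claw":-1},{"dx":0.09,"dy":0.36,"dz":0,"wx":0,"wy":0,"wz":-0.008,"claw":-1},{"dx":0.12,"dy":0.48,"dz":0,"wx":0,"wy":0,"wz":-0.012,"claw":-1},{"dx":0.15,"dy":0.6,"dz":0,"wx":0,"wy":0,"wz":-0.016,"claw":-1},{"dx":0.18,"dy":0.72,"dz":0,"wx":0,"wy":0,"wz":-0.018,"claw":-1},{"dx":0.21,"dy":0.82,"dz":0,"wx":0,"wy":0,"wz":-0.018,"claw":-1},{"dx":0.22,"dy":0.876,"dz":0,"wx":0,"wy":0,"wz":-0.018,"claw":-1}]'

```text
t: 42.55
tcp_pos: [0.6651, 0.0146, 0.131]
eef_rot: [[0.135, 0.991, 0.0], [0.991, -0.135, 0.0], [0.0, 0.0, -1.0]]
force: [0.0, -0.4, -1.2]
opening: 0.0094
finger_force: 29.9
```

```bash
python3 - <<'E'
from h import *
plan(664.7,14.1,61,82.3)
c=capture("scene");P=pts(c)*1000
cv2.imwrite("pics/t6.png",cv2.resize(c["frame"][140:300,290:450],None,fx=3.5,fy=3.5,interpolation=cv2.INTER_CUBIC)[:,:,::-1])
E
```

```text
t 42.55 tcp [665.1  14.6 131. ] ang 82.23 shift [-0.006 -0.004  0.876] after-turn [-0.006 -0.004  0.876] wz -0.0004 q6 99.0 F [ 0.  -0.4 -1.2] op 9.4 ff 29.9
```

View pics/t6.png

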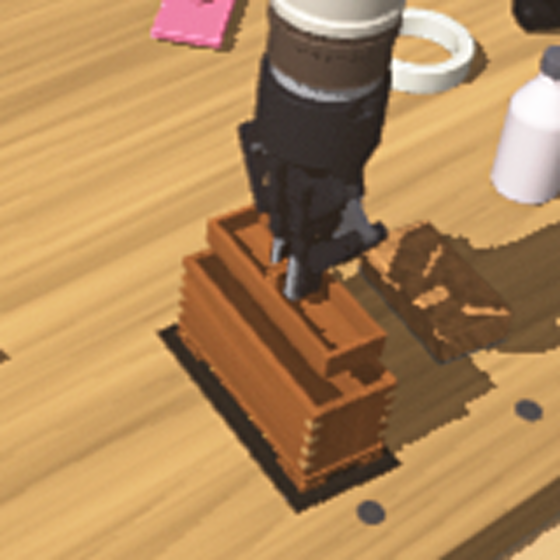

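The tray hangs level and parallel, about 22 mm above the rim and over the case opening. I lower it.

>>> apply_moves --steps '[{"dx":-0.006,"dy":-0.002,"dz":0.08,"wx":0,"wy":0,"wz":0,"claw":-1},{"dx":-0.006,"dy":-0.002,"dz":0.16,"wx":0,"wy":0,"wz":0,"claw":-1},{"dx":-0.006,"dy":-0.002,"dz":0.24,"wx":0,"wy":0,"wz":0,"claw":-1},{"dx":-0.006,"dy":-0.002,"dz":0.3,"wx":0,"wy":0,"wz":0,"claw":-1},{"dx":-0.006,"dy":-0.002,"dz":0.36,"wx":0,"wy":0,"wz":0,"claw":-1},{"dx":-0.006,"dy":-0.002,"dz":0.42,"wx":0,"wy":0,"wz":0,"claw":-1},{"dx":-0.006,"dy":-0.002,"dz":0.48,"wx":0,"wy":0,"wz":0,"claw":-1},{"dx":-0.006,"dy":-0.002,"dz":0.54,"wx":0,"wy":0,"wz":0,"claw":-1}]'

```text
t: 43.6
tcp_pos: [0.6643, 0.014, 0.0877]
eef_rot: [[0.135, 0.991, 0.0], [0.991, -0.135, -0.0], [0.0, 0.0, -1.0]]
force: [0.1, 0.7, -0.5]
opening: 0.0094
finger_force: 29.9
```

>>> apply_moves --steps '[{"dx":0,"dy":0,"dz":0.06,"wx":0,"wy":0,"wz":0,"claw":-1},{"dx":0,"dy":0,"dz":0.12,"wx":0,"wy":0,"wz":0,"claw":-1},{"dx":0,"dy":0,"dz":0.18,"wx":0,"wy":0,"wz":0,"claw":-1},{"dx":0,"dy":0,"dz":0.23,"wx":0,"wy":0,"wz":0,"claw":-1},{"dx":0,"dy":0,"dz":0.27,"wx":0,"wy":0,"wz":0,"claw":-1},{"dx":0,"dy":0,"dz":0.3,"wx":0,"wy":0,"wz":0,"claw":-1},{"dx":0,"dy":0,"dz":0.315,"wx":0,"wy":0,"wz":0,"claw":-1},{"dx":0,"dy":0,"dz":0.32,"wx":0,"wy":0,"wz":0,"claw":-1}]'

```text
t: 44.6
tcp_pos: [0.6643, 0.014, 0.0624]
eef_rot: [[0.135, 0.991, 0.0], [0.991, -0.135, 0.0], [0.0, 0.0, -1.0]]
force: [0.8, 0.2, -0.9]
opening: 0.0091
finger_force: 29.9
```

>>> apply_moves --steps '[{"dx":0,"dy":0,"dz":0.003,"wx":0,"wy":0,"wz":0,"claw":-1},{"dx":0,"dy":0,"dz":0.006,"wx":0,"wy":0,"wz":0,"claw":-1},{"dx":0,"dy":0,"dz":0.009,"wx":0,"wy":0,"wz":0,"claw":-1},{"dx":0,"dy":0,"dz":0.012,"wx":0,"wy":0,"wz":0,"claw":-1},{"dx":0,"dy":0,"dz":0.015,"wx":0,"wy":0,"wz":0,"claw":-1},{"dx":0,"dy":0,"dz":0.018,"wx":0,"wy":0,"wz":0,"claw":-1},{"dx":0,"dy":0,"dz":0.018,"wx":0,"wy":0,"wz":0,"claw":-1},{"dx":0,"dy":0,"dz":0.018,"wx":0,"wy":0,"wz":0,"claw":-1}]'

```text
t: 45.6
tcp_pos: [0.6643, 0.014, 0.0614]
eef_rot: [[0.135, 0.991, 0.0], [0.991, -0.135, 0.0], [0.0, 0.0, -1.0]]
force: [-2.4, -0.6, 3.6]
opening: 0.0094
finger_force: 30.6
```

Contact is at 61.4 mm, as expected (31.4 + 30). I release and rise.

>>> apply_moves --steps '[{"dx":0,"dy":0,"dz":0,"wx":0,"wy":0,"wz":0,"claw":-0.6},{"dx":0,"dy":0,"dz":0,"wx":0,"wy":0,"wz":0,"claw":-0.3},{"dx":0,"dy":0,"dz":0,"wx":0,"wy":0,"wz":0,"claw":-0.2},{"dx":0,"dy":0,"dz":0,"wx":0,"wy":0,"wz":0,"claw":-0.2},{"dx":0,"dy":0,"dz":0,"wx":0,"wy":0,"wz":0,"claw":-0.2},{"dx":0,"dy":0,"dz":-0.05,"wx":0,"wy":0,"wz":0,"claw":-0.2},{"dx":0,"dy":0,"dz":-0.12,"wx":0,"wy":0,"wz":0,"claw":-0.2},{"dx":0,"dy":0,"dz":-0.2,"wx":0,"wy":0,"wz":0,"claw":-0.2}]'

```text
t: 46.6
tcp_pos: [0.6644, 0.014, 0.0776]
eef_rot: [[0.135, 0.991, 0.0], [0.991, -0.135, 0.0], [0.0, 0.0, -1.0]]
force: [-0.1, 0.1, 0.5]
opening: 0.0341
finger_force: 0.0
```

>>> apply_moves --steps '[{"dx":0,"dy":0,"dz":-0.12,"wx":0,"wy":0,"wz":0,"claw":-0.2},{"dx":0,"dy":0,"dz":-0.25,"wx":0,"wy":0,"wz":0,"claw":-0.2},{"dx":0,"dy":0,"dz":-0.38,"wx":0,"wy":0,"wz":0,"claw":-0.2},{"dx":0,"dy":0,"dz":-0.5,"wx":0,"wy":0,"wz":0,"claw":-0.2},{"dx":0,"dy":0,"dz":-0.62,"wx":0,"wy":0,"wz":0,"claw":-0.2},{"dx":0,"dy":0,"dz":-0.75,"wx":0,"wy":0,"wz":0,"claw":-0.2},{"dx":0,"dy":0,"dz":-0.88,"wx":0,"wy":0,"wz":0,"claw":-0.2},{"dx":0,"dy":0,"dz":-0.95,"wx":0,"wy":0,"wz":0,"claw":-0.2}]'

```text
t: 47.6
tcp_pos: [0.6646, 0.014, 0.1539]
eef_rot: [[0.135, 0.991, 0.001], [0.991, -0.135, 0.0], [0.0, 0.001, -1.0]]
force: [0.1, 0.9, 0.1]
opening: 0.0342
finger_force: 0.0
```

```bash
python3 -c "
from h import *
plan(449.2,-166.5,90,182.5)
plan(449.2,-166.5,90,2.5)"
```

```text
t 47.6 tcp [664.6  14.  153.9] ang 82.23 shift [-2.6   -2.364  0.796] after-turn [ 2.789 -2.137  0.799] wz -0.5571 q6 99.0 F [0.1 0.9 0.1] op 34.2 ff 0.0
t 47.6 tcp [664.6  14.  153.9] ang 82.23 shift [-2.6   -2.364  0.796] after-turn [-2.789  2.137  0.799] wz 0.4429 q6 99.0 F [0.1 0.9 0.1] op 34.2 ff 0.0
```

>>> apply_moves --steps '[{"dx":-0.12,"dy":-0.11,"dz":0,"wx":0,"wy":0,"wz":-0.05,"claw":-0.1},{"dx":-0.24,"dy":-0.22,"dz":0,"wx":0,"wy":0,"wz":-0.1,"claw":-0.1},{"dx":-0.36,"dy":-0.33,"dz":0,"wx":0,"wy":0,"wz":-0.15,"claw":-0.1},{"dx":-0.48,"dy":-0.44,"dz":0,"wx":0,"wy":0,"wz":-0.2,"claw":-0.1},{"dx":-0.6,"dy":-0.55,"dz":0,"wx":0,"wy":0,"wz":-0.25,"claw":-0.1},{"dx":-0.73,"dy":-0.66,"dz":0,"wx":0,"wy":0,"wz":-0.3,"claw":-0.1},{"dx":-0.86,"dy":-0.77,"dz":0,"wx":0,"wy":0,"wz":-0.35,"claw":-0.1},{"dx":-1,"dy":-0.9,"dz":0,"wx":0,"wy":0,"wz":-0.4,"claw":-0.1}]'

```text
t: 48.6
tcp_pos: [0.5818, -0.0558, 0.153]
eef_rot: [[-0.903, 0.43, -0.0], [0.43, 0.903, -0.0], [0.0, -0.0, -1.0]]
force: [-0.1, -0.5, -0.4]
opening: 0.0386
finger_force: 0.0
```

```bash
python3 -c "
from h import *
plan(449.2,-166.5,80,182.5)"
```

```text
t 48.6 tcp [581.8 -55.8 153. ] ang 154.53 shift [ 0.901 -1.962  0.912] after-turn [ 1.716 -1.311  0.912] wz -0.1554 q6 20.0 F [-0.1 -0.5 -0.4] op 38.6 ff 0.0
```

>>> apply_moves --steps '[{"dx":0.05,"dy":-0.12,"dz":0.05,"wx":0,"wy":0,"wz":0,"claw":-0.1},{"dx":0.11,"dy":-0.24,"dz":0.1,"wx":0,"wy":0,"wz":0,"claw":-0.1},{"dx":0.17,"dy":-0.37,"dz":0.15,"wx":0,"wy":0,"wz":0,"claw":-0.1},{"dx":0.22,"dy":-0.49,"dz":0.2,"wx":0,"wy":0,"wz":0,"claw":-0.1},{"dx":0.28,"dy":-0.61,"dz":0.25,"wx":0,"wy":0,"wz":0,"claw":-0.1},{"dx":0.34,"dy":-0.73,"dz":0.3,"wx":0,"wy":0,"wz":0,"claw":-0.1},{"dx":0.39,"dy":-0.85,"dz":0.35,"wx":0,"wy":0,"wz":0,"claw":-0.1},{"dx":0.45,"dy":-0.98,"dz":0.4,"wx":0,"wy":0,"wz":0,"claw":-0.1}]'

```text
t: 49.6
tcp_pos: [0.5152, -0.1109, 0.1207]
eef_rot: [[-0.901, 0.435, 0.0], [0.435, 0.901, -0.0], [-0.0, 0.0, -1.0]]
force: [-0.1, 0.1, -0.8]
opening: 0.0386
finger_force: 0.0
```

>>> apply_moves --steps '[{"dx":0.05,"dy":-0.12,"dz":0.06,"wx":0,"wy":0,"wz":-0.04,"claw":-0.1},{"dx":0.11,"dy":-0.24,"dz":0.12,"wx":0,"wy":0,"wz":-0.08,"claw":-0.1},{"dx":0.17,"dy":-0.37,"dz":0.18,"wx":0,"wy":0,"wz":-0.12,"claw":-0.1},{"dx":0.22,"dy":-0.49,"dz":0.24,"wx":0,"wy":0,"wz":-0.1554,"claw":-0.1},{"dx":0.28,"dy":-0.61,"dz":0.3,"wx":0,"wy":0,"wz":-0.1554,"claw":-0.1},{"dx":0.34,"dy":-0.73,"dz":0.36,"wx":0,"wy":0,"wz":-0.1554,"claw":-0.1},{"dx":0.4,"dy":-0.88,"dz":0.43,"wx":0,"wy":0,"wz":-0.1554,"claw":-0.1},{"dx":0.45,"dy":-0.98,"dz":0.5,"wx":0,"wy":0,"wz":-0.1554,"claw":-0.1}]'

```text
t: 50.6
tcp_pos: [0.4484, -0.166, 0.0805]
eef_rot: [[-0.999, -0.037, -0.0], [-0.037, 0.999, -0.0], [0.0, -0.0, -1.0]]
force: [-0.2, -0.0, 0.0]
opening: 0.0387
finger_force: 0.0
```

```bash
python3 - <<'E'
from h import *
plan(449.2,-166.5,42,182.5)
c=capture("scene");P=pts(c)*1000
print("case",fit(c,(322,175,425,290),"case",.078,.066,.095))
s=P[175:290,322:425]; m=(s[...,2]>55)&(s[...,2]<66); print("divider z cand",m.sum(),np.median(s[...,2][m]))
cv2.imwrite("pics/t7.png",cv2.resize(c["frame"][160:300,210:430],None,fx=3.5,fy=3.5,interpolation=cv2.INTER_CUBIC)[:,:,::-1])
E
```

```text
t 50.6 tcp [ 448.4 -166.    80.5] ang -177.85 shift [-0.01  -0.007  0.482] after-turn [-0.01  -0.007  0.482] wz -0.002 q6 -22.5 F [-0.2 -0.   0. ] op 38.7 ff 0.0
case {'mean': array([672.4,  10.5]), 'L': array([168. ,  73.1]), 'a': np.float64(171.3), 'rc': array([667.3,  11.5, 171. ,  74.4, 172.3]), 'zm': np.float64(77.7)}
divider z cand 436 60.99667321004737
```

View pics/t7.png

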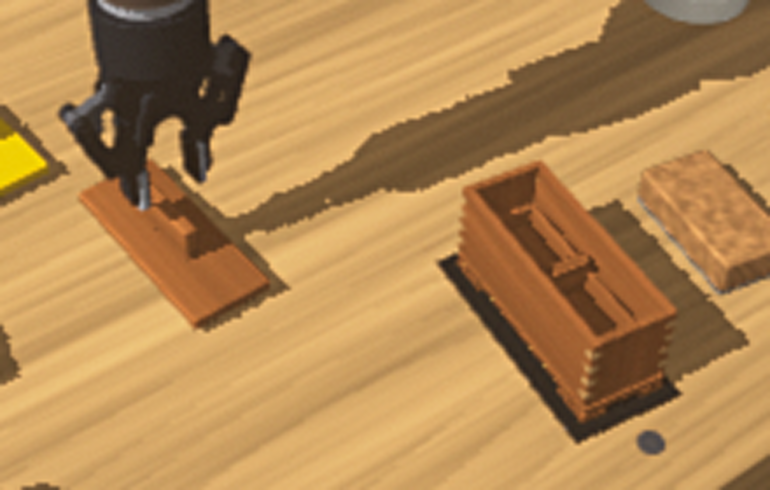

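The case has not moved (667.3, 11.5 in the same view as before), and the tray lies inside with its divider at crop (575,265). The gripper is over the long lid's pull at crop (170,215). I descend and pinch it.

>>> apply_moves --steps '[{"dx":-0.01,"dy":-0.007,"dz":0.08,"wx":0,"wy":0,"wz":-0.002,"claw":-0.1},{"dx":-0.01,"dy":-0.007,"dz":0.16,"wx":0,"wy":0,"wz":-0.002,"claw":-0.1},{"dx":-0.01,"dy":-0.007,"dz":0.24,"wx":0,"wy":0,"wz":-0.002,"claw":-0.1},{"dx":-0.01,"dy":-0.007,"dz":0.32,"wx":0,"wy":0,"wz":-0.002,"claw":-0.1},{"dx":-0.01,"dy":-0.007,"dz":0.4,"wx":0,"wy":0,"wz":-0.002,"claw":-0.1},{"dx":-0.01,"dy":-0.007,"dz":0.45,"wx":0,"wy":0,"wz":-0.002,"claw":-0.1},{"dx":-0.01,"dy":-0.007,"dz":0.48,"wx":0,"wy":0,"wz":-0.002,"claw":-0.1},{"dx":-0.01,"dy":-0.007,"dz":0.48,"wx":0,"wy":0,"wz":-0.002,"claw":-0.1}]'

```text
t: 51.65
tcp_pos: [0.4499, -0.1659, 0.0424]
eef_rot: [[-0.999, -0.045, -0.0], [-0.045, 0.999, 0.0], [0.0, 0.0, -1.0]]
force: [0.2, 0.2, -0.8]
opening: 0.0384
finger_force: 0.0
```

>>> apply_moves --steps '[{"dx":0,"dy":0,"dz":0,"wx":0,"wy":0,"wz":0,"claw":-0.2},{"dx":0,"dy":0,"dz":0,"wx":0,"wy":0,"wz":0,"claw":-0.4},{"dx":0,"dy":0,"dz":0,"wx":0,"wy":0,"wz":0,"claw":-0.6},{"dx":0,"dy":0,"dz":0,"wx":0,"wy":0,"wz":0,"claw":-1},{"dx":0,"dy":0,"dz":0,"wx":0,"wy":0,"wz":0,"claw":-1},{"dx":0,"dy":0,"dz":0,"wx":0,"wy":0,"wz":0,"claw":-1},{"dx":0,"dy":0,"dz":0,"wx":0,"wy":0,"wz":0,"claw":-1},{"dx":0,"dy":0,"dz":0,"wx":0,"wy":0,"wz":0,"claw":-1}]' --newtons 40

```text
t: 52.65
tcp_pos: [0.4501, -0.1661, 0.0427]
eef_rot: [[-0.999, -0.045, 0.001], [-0.045, 0.999, -0.0], [-0.0, -0.0, -1.0]]
force: [-0.1, -1.4, 5.0]
opening: 0.0112
finger_force: 40.0
```

```bash
python3 -c "
from h import *
plan(664.7,14.1,140,172.3)"
```

```text
t 52.65 tcp [ 450.1 -166.1   42.7] ang -177.45 shift [-2.78   2.13  -1.215] after-turn [-2.356  2.592 -1.216] wz 0.057 q6 -22.8 F [-0.1 -1.4  5. ] op 11.2 ff 40.0
```

>>> apply_moves --steps '[{"dx":0,"dy":0,"dz":-0.03,"wx":0,"wy":0,"wz":0,"claw":-1},{"dx":0,"dy":0,"dz":-0.1,"wx":0,"wy":0,"wz":0,"claw":-1},{"dx":0,"dy":0,"dz":-0.25,"wx":0,"wy":0,"wz":0,"claw":-1},{"dx":0,"dy":0,"dz":-0.4,"wx":0,"wy":0,"wz":0,"claw":-1},{"dx":0,"dy":0,"dz":-0.55,"wx":0,"wy":0,"wz":0,"claw":-1},{"dx":0,"dy":0,"dz":-0.7,"wx":0,"wy":0,"wz":0,"claw":-1},{"dx":0,"dy":0,"dz":-0.85,"wx":0,"wy":0,"wz":0,"claw":-1},{"dx":0,"dy":0,"dz":-1,"wx":0,"wy":0,"wz":0,"claw":-1}]'

```text
t: 53.65
tcp_pos: [0.4499, -0.1659, 0.1234]
eef_rot: [[-0.999, -0.045, 0.0], [-0.045, 0.999, -0.0], [-0.0, -0.0, -1.0]]
force: [-0.9, -0.3, -1.5]
opening: 0.0112
finger_force: 39.2
```

>>> apply_moves --steps '[{"dx":-0.08,"dy":0.06,"dz":-0.1,"wx":0,"wy":0,"wz":0,"claw":-1},{"dx":-0.2,"dy":0.15,"dz":-0.18,"wx":0,"wy":0,"wz":0,"claw":-1},{"dx":-0.32,"dy":0.24,"dz":-0.22,"wx":0,"wy":0,"wz":0,"claw":-1},{"dx":-0.44,"dy":0.34,"dz":-0.22,"wx":0,"wy":0,"wz":0,"claw":-1},{"dx":-0.56,"dy":0.43,"dz":-0.22,"wx":0,"wy":0,"wz":0,"claw":-1},{"dx":-0.68,"dy":0.52,"dz":-0.22,"wx":0,"wy":0,"wz":0,"claw":-1},{"dx":-0.8,"dy":0.61,"dz":-0.22,"wx":0,"wy":0,"wz":0,"claw":-1},{"dx":-0.93,"dy":0.71,"dz":-0.22,"wx":0,"wy":0,"wz":0,"claw":-1}]'

```text
t: 54.65
tcp_pos: [0.5223, -0.1053, 0.14]
eef_rot: [[-0.999, -0.044, -0.0], [-0.044, 0.999, 0.0], [0.0, 0.0, -1.0]]
force: [-0.1, 0.7, -0.6]
opening: 0.0114
finger_force: 39.2
```

>>> apply_moves --steps '[{"dx":-0.12,"dy":0.09,"dz":0,"wx":0,"wy":0,"wz":0,"claw":-1},{"dx":-0.23,"dy":0.18,"dz":0,"wx":0,"wy":0,"wz":0,"claw":-1},{"dx":-0.35,"dy":0.27,"dz":0,"wx":0,"wy":0,"wz":0,"claw":-1},{"dx":-0.46,"dy":0.36,"dz":0,"wx":0,"wy":0,"wz":0,"claw":-1},{"dx":-0.58,"dy":0.44,"dz":0,"wx":0,"wy":0,"wz":0,"claw":-1},{"dx":-0.7,"dy":0.53,"dz":0,"wx":0,"wy":0,"wz":0,"claw":-1},{"dx":-0.81,"dy":0.62,"dz":0,"wx":0,"wy":0,"wz":0,"claw":-1},{"dx":-0.93,"dy":0.71,"dz":0,"wx":0,"wy":0,"wz":0,"claw":-1}]'

```text
t: 55.65
tcp_pos: [0.594, -0.0453, 0.1401]
eef_rot: [[-0.999, -0.045, -0.0], [-0.045, 0.999, -0.0], [0.0, -0.0, -1.0]]
force: [0.2, -0.4, -0.7]
opening: 0.0111
finger_force: 39.2
```

>>> apply_moves --steps '[{"dx":-0.12,"dy":0.09,"dz":0,"wx":0,"wy":0,"wz":0.01,"claw":-1},{"dx":-0.25,"dy":0.19,"dz":0,"wx":0,"wy":0,"wz":0.02,"claw":-1},{"dx":-0.37,"dy":0.28,"dz":0,"wx":0,"wy":0,"wz":0.03,"claw":-1},{"dx":-0.5,"dy":0.38,"dz":0,"wx":0,"wy":0,"wz":0.04,"claw":-1},{"dx":-0.62,"dy":0.48,"dz":0,"wx":0,"wy":0,"wz":0.05,"claw":-1},{"dx":-0.75,"dy":0.58,"dz":0,"wx":0,"wy":0,"wz":0.057,"claw":-1},{"dx":-0.86,"dy":0.66,"dz":0,"wx":0,"wy":0,"wz":0.057,"claw":-1},{"dx":-0.92,"dy":0.71,"dz":0,"wx":0,"wy":0,"wz":0.057,"claw":-1}]'

```text
t: 56.65
tcp_pos: [0.665, 0.0148, 0.1399]
eef_rot: [[-0.991, 0.133, -0.0], [0.133, 0.991, -0.0], [0.0, -0.0, -1.0]]
force: [0.0, 0.0, -1.5]
opening: 0.0111
finger_force: 39.2
```

```bash
python3 - <<'E'
from h import *
plan(664.7,14.1,114.7,172.3)
c=capture("scene")
cv2.imwrite("pics/l8.png",cv2.resize(c["frame"][130:300,290:450],None,fx=3.5,fy=3.5,interpolation=cv2.INTER_CUBIC)[:,:,::-1])
E
```

```text
t 56.65 tcp [665.   14.8 139.9] ang 172.33 shift [ 0.003 -0.009  0.315] after-turn [ 0.003 -0.009  0.315] wz 0.0002 q6 8.9 F [ 0.   0.  -1.5] op 11.1 ff 39.2
```

View pics/l8.png

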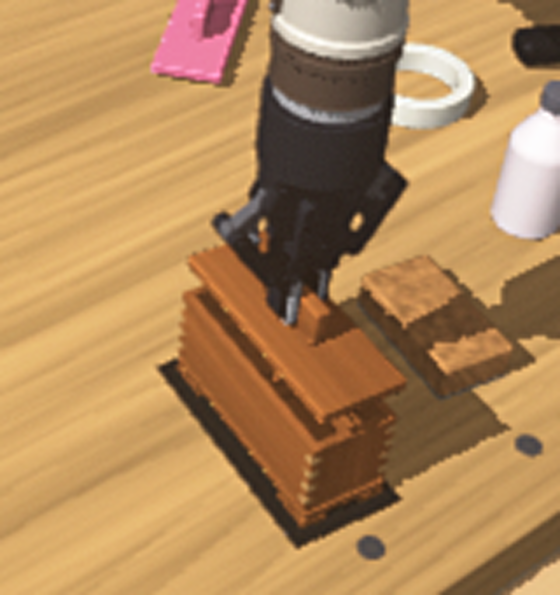

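The lid hangs parallel over the case. I lower it and creep from the rim down.

>>> apply_moves --steps '[{"dx":0,"dy":-0.009,"dz":0.04,"wx":0,"wy":0,"wz":0,"claw":-1},{"dx":0,"dy":-0.009,"dz":0.08,"wx":0,"wy":0,"wz":0,"claw":-1},{"dx":0,"dy":-0.009,"dz":0.12,"wx":0,"wy":0,"wz":0,"claw":-1},{"dx":0,"dy":-0.009,"dz":0.16,"wx":0,"wy":0,"wz":0,"claw":-1},{"dx":0,"dy":-0.009,"dz":0.19,"wx":0,"wy":0,"wz":0,"claw":-1},{"dx":0,"dy":-0.009,"dz":0.21,"wx":0,"wy":0,"wz":0,"claw":-1},{"dx":0,"dy":-0.009,"dz":0.23,"wx":0,"wy":0,"wz":0,"claw":-1},{"dx":0,"dy":-0.009,"dz":0.24,"wx":0,"wy":0,"wz":0,"claw":-1}]'

```text
t: 57.7
tcp_pos: [0.6644, 0.0135, 0.1208]
eef_rot: [[-0.991, 0.134, -0.0], [0.134, 0.991, -0.0], [0.0, -0.0, -1.0]]
force: [-1.1, -0.6, -1.1]
opening: 0.0109
finger_force: 39.2
```

>>> apply_moves --steps '[{"dx":0,"dy":0,"dz":0.01,"wx":0,"wy":0,"wz":0,"claw":-1},{"dx":0,"dy":0,"dz":0.02,"wx":0,"wy":0,"wz":0,"claw":-1},{"dx":0,"dy":0,"dz":0.03,"wx":0,"wy":0,"wz":0,"claw":-1},{"dx":0,"dy":0,"dz":0.04,"wx":0,"wy":0,"wz":0,"claw":-1},{"dx":0,"dy":0,"dz":0.05,"wx":0,"wy":0,"wz":0,"claw":-1},{"dx":0,"dy":0,"dz":0.055,"wx":0,"wy":0,"wz":0,"claw":-1},{"dx":0,"dy":0,"dz":0.06,"wx":0,"wy":0,"wz":0,"claw":-1},{"dx":0,"dy":0,"dz":0.06,"wx":0,"wy":0,"wz":0,"claw":-1}]'

```text
t: 58.7
tcp_pos: [0.6644, 0.0135, 0.1161]
eef_rot: [[-0.991, 0.134, -0.0], [0.134, 0.991, -0.0], [0.0, -0.0, -1.0]]
force: [0.2, -0.8, -1.0]
opening: 0.011
finger_force: 39.2
```

>>> apply_moves --steps '[{"dx":0,"dy":0,"dz":0.003,"wx":0,"wy":0,"wz":0,"claw":-1},{"dx":0,"dy":0,"dz":0.006,"wx":0,"wy":0,"wz":0,"claw":-1},{"dx":0,"dy":0,"dz":0.009,"wx":0,"wy":0,"wz":0,"claw":-1},{"dx":0,"dy":0,"dz":0.012,"wx":0,"wy":0,"wz":0,"claw":-1},{"dx":0,"dy":0,"dz":0.014,"wx":0,"wy":0,"wz":0,"claw":-1},{"dx":0,"dy":0,"dz":0.016,"wx":0,"wy":0,"wz":0,"claw":-1},{"dx":0,"dy":0,"dz":0.016,"wx":0,"wy":0,"wz":0,"claw":-1},{"dx":0,"dy":0,"dz":0.016,"wx":0,"wy":0,"wz":0,"claw":-1}]'

```text
t: 59.7
tcp_pos: [0.6644, 0.0135, 0.1149]
eef_rot: [[-0.991, 0.134, 0.0], [0.134, 0.991, 0.0], [-0.0, 0.0, -1.0]]
force: [0.3, -0.1, -1.0]
opening: 0.0111
finger_force: 39.3
```

>>> apply_moves --steps '[{"dx":0,"dy":0,"dz":0.001,"wx":0,"wy":0,"wz":0,"claw":-1},{"dx":0,"dy":0,"dz":0.002,"wx":0,"wy":0,"wz":0,"claw":-1},{"dx":0,"dy":0,"dz":0.004,"wx":0,"wy":0,"wz":0,"claw":-1},{"dx":0,"dy":0,"dz":0.006,"wx":0,"wy":0,"wz":0,"claw":-1},{"dx":0,"dy":0,"dz":0.008,"wx":0,"wy":0,"wz":0,"claw":-1},{"dx":0,"dy":0,"dz":0.008,"wx":0,"wy":0,"wz":0,"claw":-1},{"dx":0,"dy":0,"dz":0.008,"wx":0,"wy":0,"wz":0,"claw":-1},{"dx":0,"dy":0,"dz":0.008,"wx":0,"wy":0,"wz":0,"claw":-1}]'

```text
t: 60.7
tcp_pos: [0.6644, 0.0135, 0.1148]
eef_rot: [[-0.991, 0.134, 0.0], [0.134, 0.991, 0.0], [-0.0, 0.0, -1.0]]
force: [-3.1, 0.6, 5.3]
opening: 0.0115
finger_force: 40.0
```

Contact is at 114.8 mm, against the expected 114.7. I release and withdraw.

>>> apply_moves --steps '[{"dx":0,"dy":0,"dz":0,"wx":0,"wy":0,"wz":0,"claw":-0.6},{"dx":0,"dy":0,"dz":0,"wx":0,"wy":0,"wz":0,"claw":-0.3},{"dx":0,"dy":0,"dz":0,"wx":0,"wy":0,"wz":0,"claw":-0.1},{"dx":0,"dy":0,"dz":0,"wx":0,"wy":0,"wz":0,"claw":-0.1},{"dx":0,"dy":0,"dz":0,"wx":0,"wy":0,"wz":0,"claw":-0.1},{"dx":0,"dy":0,"dz":-0.05,"wx":0,"wy":0,"wz":0,"claw":-0.1},{"dx":0,"dy":0,"dz":-0.12,"wx":0,"wy":0,"wz":0,"claw":-0.1},{"dx":0,"dy":0,"dz":-0.2,"wx":0,"wy":0,"wz":0,"claw":-0.1}]'

```text
t: 61.7
tcp_pos: [0.6646, 0.0135, 0.1309]
eef_rot: [[-0.991, 0.134, 0.0], [0.134, 0.991, 0.0], [-0.0, 0.0, -1.0]]
force: [1.2, 0.8, -1.1]
opening: 0.0383
finger_force: 0.0
```

>>> apply_moves --steps '[{"dx":0,"dy":0,"dz":-0.12,"wx":0,"wy":0,"wz":0,"claw":-0.1},{"dx":0,"dy":0,"dz":-0.25,"wx":0,"wy":0,"wz":0,"claw":-0.1},{"dx":0,"dy":0,"dz":-0.38,"wx":0,"wy":0,"wz":0,"claw":-0.1},{"dx":0,"dy":0,"dz":-0.5,"wx":0,"wy":0,"wz":0,"claw":-0.1},{"dx":0.1,"dy":0,"dz":-0.62,"wx":0,"wy":0,"wz":0,"claw":-0.1},{"dx":0.2,"dy":0,"dz":-0.65,"wx":0,"wy":0,"wz":0,"claw":-0.1},{"dx":0.35,"dy":0,"dz":-0.65,"wx":0,"wy":0,"wz":0,"claw":-0.1},{"dx":0.5,"dy":0,"dz":-0.65,"wx":0,"wy":0,"wz":0,"claw":-0.1}]'

```text
t: 62.7
tcp_pos: [0.6236, 0.019, 0.182]
eef_rot: [[-0.991, 0.134, -0.001], [0.134, 0.991, 0.0], [0.001, -0.0, -1.0]]
force: [0.2, -0.6, -0.5]
opening: 0.0386
finger_force: 0.0
```

>>> apply_moves --steps '[{"dx":0.12,"dy":0,"dz":0,"wx":0,"wy":0,"wz":0,"claw":-0.1},{"dx":0.25,"dy":0,"dz":0,"wx":0,"wy":0,"wz":0,"claw":-0.1},{"dx":0.38,"dy":0,"dz":0,"wx":0,"wy":0,"wz":0,"claw":-0.1},{"dx":0.5,"dy":0,"dz":0,"wx":0,"wy":0,"wz":0,"claw":-0.1},{"dx":0.62,"dy":0,"dz":0,"wx":0,"wy":0,"wz":0,"claw":-0.1},{"dx":0.75,"dy":0,"dz":0,"wx":0,"wy":0,"wz":0,"claw":-0.1},{"dx":0.88,"dy":0,"dz":0,"wx":0,"wy":0,"wz":0,"claw":-0.1},{"dx":1,"dy":0,"dz":0,"wx":0,"wy":0,"wz":0,"claw":-0.1}]'

```text
t: 63.7
tcp_pos: [0.5448, 0.0297, 0.1822]
eef_rot: [[-0.991, 0.134, 0.0], [0.134, 0.991, 0.0], [-0.0, 0.0, -1.0]]
force: [-0.1, -0.2, 0.5]
opening: 0.0384
finger_force: 0.0
```

>>> apply_moves --steps '[{"dx":0.12,"dy":0,"dz":0,"wx":0,"wy":0,"wz":0,"claw":-0.1},{"dx":0.25,"dy":0,"dz":0,"wx":0,"wy":0,"wz":0,"claw":-0.1},{"dx":0.38,"dy":0,"dz":0,"wx":0,"wy":0,"wz":0,"claw":-0.1},{"dx":0.5,"dy":0,"dz":0,"wx":0,"wy":0,"wz":0,"claw":-0.1},{"dx":0.62,"dy":0,"dz":0,"wx":0,"wy":0,"wz":0,"claw":-0.1},{"dx":0.75,"dy":0,"dz":0,"wx":0,"wy":0,"wz":0,"claw":-0.1},{"dx":0.88,"dy":0,"dz":0,"wx":0,"wy":0,"wz":0,"claw":-0.1},{"dx":1,"dy":0,"dz":0,"wx":0,"wy":0,"wz":0,"claw":-0.1}]'

```text
t: 64.7
tcp_pos: [0.4655, 0.0404, 0.1822]
eef_rot: [[-0.991, 0.134, 0.0], [0.134, 0.991, 0.0], [-0.0, 0.0, -1.0]]
force: [-0.3, -0.5, 0.3]
opening: 0.0379
finger_force: 0.0
```

```bash
python3 - <<'E'
from h import *
for n,b in(("top",(285,70,355,175)),("scene",(322,165,425,290))):
    c=capture(n)
    print(n,"lid",fit(c,b,"lid",.088,.08,.096))
    P=pts(c)*1000;Z=P[b[1]:b[3],b[0]:b[2],2]; m=(Z>105)&(Z<130); print("pull top",m.sum(),np.median(Z[m]) if m.any() else 0)
    k=c["frame"][70:185,270:365] if n=="top" else c["frame"][150:300,290:430]
    if n=="top": I=cv2.resize(k,None,fx=4.3,fy=4.3)
    else: J=cv2.resize(k,(int(140*I.shape[0]/150),I.shape[0]))
o=cv2.resize(np.hstack([I,J]),None,fx=.85,fy=.85); print(o.shape); cv2.imwrite("pics/f9.png",o[:,:,::-1])
E
```

```text
top lid {'mean': array([673.3,  10.6]), 'L': array([144.7,  64.5]), 'a': np.float64(178.2), 'rc': array([663.9,  14.1, 161.7,  66.5, 172.2]), 'zm': np.float64(87.5)}
pull top 104 115.04418050328135
scene lid {'mean': array([671.6,  11.1]), 'L': array([165.1,  69.6]), 'a': np.float64(171.8), 'rc': array([666.9,  12.1, 166.8,  70.2, 172.4]), 'zm': np.float64(88.4)}
pull top 156 115.14963080611507
(420, 739, 3)
```

View pics/f9.png

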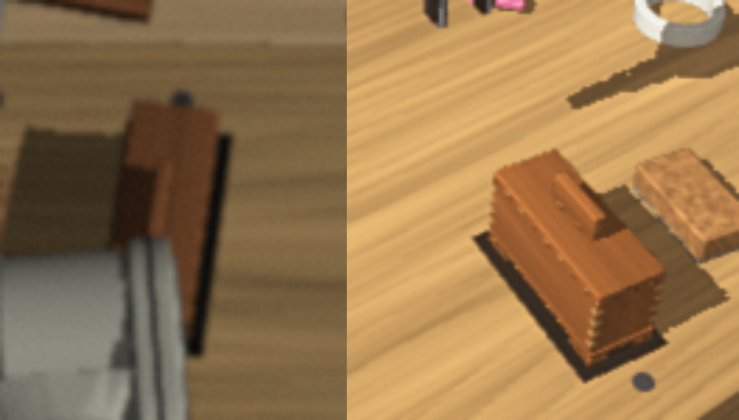

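The lid is closed flush: board top 88 mm, pull top about 115 mm, square at 172.3° on the mat. The robot is clear, so I hand the job in.

```bash
python3 -c "
from h import *
print(job_done())"
```

```text
the job is handed in; nothing more can be done
None
```

The box is built on the mat in the order asked (plinth, case, tray, long lid), with each part's seating height checked before the next, and the job is handed in at about 65 s.

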